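# Load and lock the counter display

### The arm

A 6-joint arm with a two-finger parallel gripper is mounted at the origin on the work surface. World frame = base frame: x ahead of the robot, y to its left, z up, the work surface at z = 0. Lengths are in m, angles in degrees, forces in N, time in s.
With the tool pointing down it reaches from about 0.425 to 0.95 m from the base axis. Payload 14.7 kg.
Tool frame: the origin (TCP) lies between the finger pads; the fingertips stand 22 mm ahead of it and the grasp point (between the pads) lies 3 mm ahead of it (nose_length is the distance from the TCP to the fingertips, in m); z points along the fingers, y is the direction in which the jaws open and shut (so a half turn about z gives the same grasp; the last joint's range is limited). The gripper opens to 85 mm and grips with 20 to 120 N. Pads are 22 mm wide; open, the fingers measure 114 mm over their backs; the gripper's body (76 mm by 85 mm) begins 54 mm behind the grasp point. The pads swing forward as they close: fully open they stand 13 mm farther back than shut.
Start: joints at [-66.039, 27.513, 91.461, -0, 61.026, -2.67], TCP at [0.291, -0.581, 0.253] pointing down, gripper open.
Joint ranges: [-157.49, 157.49], [-46.99, 117.5], [13.45, 153.17], [-89.5, 269.5], [5.16, 153.95], [-167.48, 167.48]. Speed limits (degrees/s): [108.29, 108.29, 136.94, 172.46, 172.46, 172.46].

### API

Orientations are given as [roll, pitch, yaw] about the fixed x, y, z axes, in that order (R = Rz(yaw) Ry(pitch) Rx(roll)).
In Python, from cell import sense, read_camera, close_job, nose_length gives the robot as it stands.
- The arm moves only by the tool play_rows, never from a script. Its argument "moves" is a list of rows, each a list of 6 numbers: the shift along the tool's x, y, z scaled (see below), then the turn, a rotation vector about the tool's x, y, z scaled (see below). A call has 1 to 20 rows; each row shifts and turns the commanded pose from where the row before left it, along the tool's axes as they then stand; what a row does not reach is not made up. The controller multiplies each number of a shift by 25 cm and each number of a turn by 90 degrees. A row lasts 1/10 s, in which the tool goes at most 50 mm and 8.59 degrees, less where a joint would pass 70% of its speed; a pose out of reach is approached as far as the arm can. A call with a number of a shift or a turn outside -1 to 1 is refused whole. A call with a gripper value outside its range is refused whole. "gripper" is the opening, from -1 (shut) to 1 (fully open), so that 0 is half open, set as the call begins (left out, the last holds). The fingers move at their own pace and stop on an object; "squeeze" is the grip in N (left out, the last holds). Time passes only in rows, so rows that do not move let the fingers close. It gives the time, the measured TCP pose, the force and the opening at its end, in the units of the state.
- sense(): the state, without advancing time (a new reading comes with each control period).
- read_camera(name): name is "scene" or "top" or "wrist"; returns a dict with "color" (400x640x3 uint8, red, green, blue), "K" (3x3 intrinsics, pixels), "rvec" (rotation vector, rad) and "tvec" (3), from world to camera coordinates, as OpenCV has them. Camera axes: x right, y down, z forward; pixel columns grow to the right and rows downward; lengths in m; the calibration is good to about 2 mm. The wrist camera is an equidistant fisheye: a pixel r from the principal point sees the ray r / f radians off the axis. A picture is of the moment at which its call begins. There is no depth.
- close_job(): hands the job in, once; it reports no verdict.
The state is a dict: "t": time; "qpos": joint angles; "qvel": joint speeds; "tau": joint torques, N m; "ee_pos": TCP position; "eef_rot": TCP orientation; "force": force on the tool from outside, world axes, zero at the start; "torque": the same for the moment, N m; "gripper_width": finger opening in m.
Only numpy, scipy, OpenCV 4.12 (cv2) and the standard library are available. Lean on these libraries where they do the work, as an engineer would, in place of code of your own. Each camera call takes 0.05 s, during which the arm holds its last target.

### The job

Put every boxed needle set on the counter into the lockable display: set each one in a bay of its own, ridge up, and slide it back under the lips until it is fully home and the spring catch pops up behind it. When all are in, put the key fully into the lock, turn it clockwise as far as it goes so that the locking bar's tabs stand across the bays, then pull it out and put it back, fully down, in its wooden stand. Leave the other things on the counter where they are; the knocks that may happen only shift the needle sets.

Things in the scene. Friction and masses are not known exactly. Their poses are not given: they have to be found in the camera images.
- case0: boxed needle set, a grey hard-plastic case, about 0.28 kg, alike front and back: foot 110 x 66 x 8 mm, body 100 x 46 mm from 8 to 40 mm up, grip ridge 90 mm long and 16 mm thick from 40 to 64 mm up. Origin: centre of its underside; x along its length, z up. May be absent (None)
- case1: boxed needle set, a grey hard-plastic case, about 0.28 kg, alike front and back: foot 110 x 66 x 8 mm, body 100 x 46 mm from 8 to 40 mm up, grip ridge 90 mm long and 16 mm thick from 40 to 64 mm up. Origin: centre of its underside; x along its length, z up. May be absent (None)
- case2: boxed needle set, a grey hard-plastic case, about 0.28 kg, alike front and back: foot 110 x 66 x 8 mm, body 100 x 46 mm from 8 to 40 mm up, grip ridge 90 mm long and 16 mm thick from 40 to 64 mm up. Origin: centre of its underside; x along its length, z up. May be absent (None)
- key: steel and brass key, 81 mm tall, 90 g, standing upright in its stand at the start: blade 18 x 7 mm (x, y) and 35 mm long, then a 28 x 14 mm collar from 35 to 41 mm that stops it on the mouth of a slot, then a flat brass head 40 x 10 mm (x, y) from 41 to 81 mm above the tip to hold it by. Origin: centre of the blade tip, z up towards the head; a half turn about z makes no difference
- keystand: fixed dark wooden block 80 x 70 x 45 mm with a slot 22 x 11 mm, 38 mm deep, in its top, long side along the block's x. Origin: centre of its underside
- keystand_hole0 (a point): centre of the mouth of the stand's slot, 45 mm up; with the key fully in, the tip is 35 mm below it. Same axes as the stand
- display: fixed lockable display: white base, 3 bays side by side 84 mm apart, open in front, between aluminium guides 12 mm wide. x points to its back. Each bay has a floor 10 mm above the counter, 72 mm wide, guides 14 mm and lips 19 mm high over the floor; lips (underside 14 mm up) overhang both sides by 7 mm in the back part. Origin: on the counter below the middle bay
- bay0 (a point): point on a bay's floor where a case's origin lies when it is fully home (within 5 mm); x is the way to slide it in, z up. Stop wall 56.5 mm behind (36 mm high), lips from 3 mm in front to the wall, floor's front edge 135 mm in front. Set a case down with its centre 70 mm in front of this point (foot then 12 mm clear of the lips), then slide it back 70 mm
- bay1 (a point): point on a bay's floor where a case's origin lies when it is fully home (within 5 mm); x is the way to slide it in, z up. Stop wall 56.5 mm behind (36 mm high), lips from 3 mm in front to the wall, floor's front edge 135 mm in front. Set a case down with its centre 70 mm in front of this point (foot then 12 mm clear of the lips), then slide it back 70 mm
- bay2 (a point): point on a bay's floor where a case's origin lies when it is fully home (within 5 mm); x is the way to slide it in, z up. Stop wall 56.5 mm behind (36 mm high), lips from 3 mm in front to the wall, floor's front edge 135 mm in front. Set a case down with its centre 70 mm in front of this point (foot then 12 mm clear of the lips), then slide it back 70 mm
- catch0 (a joint): spring catch in the floor of bay0, a small steel ramp: 0 up, to 0.007 m pushed down by a case passing over it (about 1 N); it pops up in front of the case's foot once the case is home; a case held by it and the lips cannot be lifted out
- catch1 (a joint): spring catch in the floor of bay1, a small steel ramp: 0 up, to 0.007 m pushed down by a case passing over it (about 1 N); it pops up in front of the case's foot once the case is home; a case held by it and the lips cannot be lifted out
- catch2 (a joint): spring catch in the floor of bay2, a small steel ramp: 0 up, to 0.007 m pushed down by a case passing over it (about 1 N); it pops up in front of the case's foot once the case is home; a case held by it and the lips cannot be lifted out
- lock_mouth (a point): centre of the mouth of the lock's key slot, in the top of the upright steel lock barrel (54 mm across, on a grey housing on the display's right-hand end), 72 mm above the counter; slot 20.5 x 9.5 mm, 38 mm deep. The point turns with the barrel: slot's long side along its x. Key fully in: tip 35 mm below the mouth. At joint 0 its axes are those of the bays
- lock (a joint): angle of the lock barrel, 0 (open) to 1.571 (locked, a stop), growing clockwise from above; it starts within 0.1 of open, has light friction (0.03 N m) and stays where it is left. The key has about 0.1 rad of play in the slot, so turn it some 0.1 rad past the wanted angle
- lockbar (a joint): locking bar driven by the lock barrel: 0 open (its 22 mm high tabs stand within the guides), 0.042 m locked (tabs across the middle of the bays, 90 mm in front of the bay points); a case that is not slid in blocks it
- jar: glass jar with metal lid, 68 mm across, 90 mm tall; leave it alone. Origin: centre of its underside
- spool: wooden spool, 56 mm across, 74 mm tall; leave it alone. Origin: centre of its underside
- calculator: black calculator 140 x 90 x 14 mm; leave it alone. Origin: centre of its underside
- terminal: card terminal 160 x 80 x 30 mm; leave it alone. Origin: centre of its underside
- dish: white bowl, 100 mm across, 35 mm tall; leave it alone. Origin: centre of its underside
- screwdriver: screwdriver, 180 mm long, lying along its x; leave it alone. Origin: centre of its underside
- tin: red tin, 80 mm across, 60 mm tall; leave it alone. Origin: centre of its underside
Things that resemble listed ones, but are neither listed nor needed, are in the scene too. Leave any orange or yellow look-alike of the case2 alone.

How it is judged (in metres and radians):
On the way, in this order (a step that is already met when the one before it is completed fails the run):
1. every needle set on the counter is home in a bay with its catch up and let go, the lock still open (((x of case0 in the frame of bay0 between -0.005 and 0.005 m and y of case0 in the frame of bay0 between -0.008 and 0.008 m and z of case0 in the frame of bay0 between -0.004 and 0.004 m and angle between case0's own z axis and vertical below 0.08 rad and value of joint catch0 below 0.002 m) or (x of case0 in the frame of bay1 between -0.005 and 0.005 m and y of case0 in the frame of bay1 between -0.008 and 0.008 m and z of case0 in the frame of bay1 between -0.004 and 0.004 m and angle between case0's own z axis and vertical below 0.08 rad and value of joint catch1 below 0.002 m) or (x of case0 in the frame of bay2 between -0.005 and 0.005 m and y of case0 in the frame of bay2 between -0.008 and 0.008 m and z of case0 in the frame of bay2 between -0.004 and 0.004 m and angle between case0's own z axis and vertical below 0.08 rad and value of joint catch2 below 0.002 m)) and ((x of case1 in the frame of bay0 between -0.005 and 0.005 m and y of case1 in the frame of bay0 between -0.008 and 0.008 m and z of case1 in the frame of bay0 between -0.004 and 0.004 m and angle between case1's own z axis and vertical below 0.08 rad and value of joint catch0 below 0.002 m) or (x of case1 in the frame of bay1 between -0.005 and 0.005 m and y of case1 in the frame of bay1 between -0.008 and 0.008 m and z of case1 in the frame of bay1 between -0.004 and 0.004 m and angle between case1's own z axis and vertical below 0.08 rad and value of joint catch1 below 0.002 m) or (x of case1 in the frame of bay2 between -0.005 and 0.005 m and y of case1 in the frame of bay2 between -0.008 and 0.008 m and z of case1 in the frame of bay2 between -0.004 and 0.004 m and angle between case1's own z axis and vertical below 0.08 rad and value of joint catch2 below 0.002 m)) and ((x of case2 in the frame of bay0 between -0.005 and 0.005 m and y of case2 in the frame of bay0 between -0.008 and 0.008 m and z of case2 in the frame of bay0 between -0.004 and 0.004 m and angle between case2's own z axis and vertical below 0.08 rad and value of joint catch0 below 0.002 m) or (x of case2 in the frame of bay1 between -0.005 and 0.005 m and y of case2 in the frame of bay1 between -0.008 and 0.008 m and z of case2 in the frame of bay1 between -0.004 and 0.004 m and angle between case2's own z axis and vertical below 0.08 rad and value of joint catch1 below 0.002 m) or (x of case2 in the frame of bay2 between -0.005 and 0.005 m and y of case2 in the frame of bay2 between -0.008 and 0.008 m and z of case2 in the frame of bay2 between -0.004 and 0.004 m and angle between case2's own z axis and vertical below 0.08 rad and value of joint catch2 below 0.002 m)) and contact force between each of case0, case1, case2 and the fingers below 0.2 N and value of joint lock below 0.3 rad), for 0.2 s.
2. the key is fully in the lock (z of key in the frame of lock_mouth between -0.042 and -0.029 m and horizontal distance between key and lock_mouth below 0.006 m and angle between key's own z axis and vertical below 0.12 rad), for 0.2 s.
3. the lock is turned to its stop with the key in it (all of step 2 and value of joint lock above 1.38 rad), for 0.2 s.
At the end, for the whole second after the job is handed in: every needle set present is home in a bay (within 5 mm along it, 8 mm across, flat) with that bay's catch up; the lock is turned past 1.35 rad (bar past 34 mm); the key stands fully down (tip at least 29 mm below the mouth, within 6 mm) in its stand; all at rest (((x of case0 in the frame of bay0 between -0.005 and 0.005 m and y of case0 in the frame of bay0 between -0.008 and 0.008 m and z of case0 in the frame of bay0 between -0.004 and 0.004 m and angle between case0's own z axis and vertical below 0.08 rad and value of joint catch0 below 0.002 m) or (x of case0 in the frame of bay1 between -0.005 and 0.005 m and y of case0 in the frame of bay1 between -0.008 and 0.008 m and z of case0 in the frame of bay1 between -0.004 and 0.004 m and angle between case0's own z axis and vertical below 0.08 rad and value of joint catch1 below 0.002 m) or (x of case0 in the frame of bay2 between -0.005 and 0.005 m and y of case0 in the frame of bay2 between -0.008 and 0.008 m and z of case0 in the frame of bay2 between -0.004 and 0.004 m and angle between case0's own z axis and vertical below 0.08 rad and value of joint catch2 below 0.002 m)) and ((x of case1 in the frame of bay0 between -0.005 and 0.005 m and y of case1 in the frame of bay0 between -0.008 and 0.008 m and z of case1 in the frame of bay0 between -0.004 and 0.004 m and angle between case1's own z axis and vertical below 0.08 rad and value of joint catch0 below 0.002 m) or (x of case1 in the frame of bay1 between -0.005 and 0.005 m and y of case1 in the frame of bay1 between -0.008 and 0.008 m and z of case1 in the frame of bay1 between -0.004 and 0.004 m and angle between case1's own z axis and vertical below 0.08 rad and value of joint catch1 below 0.002 m) or (x of case1 in the frame of bay2 between -0.005 and 0.005 m and y of case1 in the frame of bay2 between -0.008 and 0.008 m and z of case1 in the frame of bay2 between -0.004 and 0.004 m and angle between case1's own z axis and vertical below 0.08 rad and value of joint catch2 below 0.002 m)) and ((x of case2 in the frame of bay0 between -0.005 and 0.005 m and y of case2 in the frame of bay0 between -0.008 and 0.008 m and z of case2 in the frame of bay0 between -0.004 and 0.004 m and angle between case2's own z axis and vertical below 0.08 rad and value of joint catch0 below 0.002 m) or (x of case2 in the frame of bay1 between -0.005 and 0.005 m and y of case2 in the frame of bay1 between -0.008 and 0.008 m and z of case2 in the frame of bay1 between -0.004 and 0.004 m and angle between case2's own z axis and vertical below 0.08 rad and value of joint catch1 below 0.002 m) or (x of case2 in the frame of bay2 between -0.005 and 0.005 m and y of case2 in the frame of bay2 between -0.008 and 0.008 m and z of case2 in the frame of bay2 between -0.004 and 0.004 m and angle between case2's own z axis and vertical below 0.08 rad and value of joint catch2 below 0.002 m)) and z of key in the frame of keystand_hole0 between -0.042 and -0.029 m and horizontal distance between key and keystand_hole0 below 0.006 m and angle between key's own z axis and vertical below 0.12 rad and value of joint lock above 1.35 rad and value of joint lockbar above 0.034 m and linear speed of each of key, case0, case1, case2 below 0.02 m/s); the robot touches nothing.
It fails at once if one of the other things on the counter is pushed more than 5 cm away (distance of any of jar, spool, calculator, terminal, dish, screwdriver, tin from where it was at the start of the episode above 0.05 m).
Of case0, case1, case2 only 2 to 3 are there at a start; the rules pass over those that are not, and their reading is None.
At some moment in a run one of case0, case1, case2 may be knocked a few centimetres aside while the robot is not near it.
It also fails if it takes over 210 s, if anything falls off the work surface, if the arm or the gripper's body presses on something with over 40 N, if the wrist force passes 120 N, or if a joint passes its speed limit or range.

## Working session

There is one attempt and no reset: what is moved stays moved. The work goes in short steps, Python scripts to look and compute and a tool call to move; the robot and the scene stay as the last step left them, time stands still between calls to the robot, and variables do not carry over. Pictures are saved under pics/ and viewed, and the job is handed in when it is done.

Besides the shell and the picture viewer there is one more tool, called after "Emit:" as name([rows], argument=value, ...), one row to a line, values as JSON. play_rows: Moves the arm, as the interface text tells. Shifts and turns lie within -1 to 1; 1 stands for 25 cm of shift or 90 degrees of turn. Its arguments: {"type":"object","properties":{"moves":{"type":"array","items":{"type":"array","items":{"type":"number","minimum":-1,"maximum":1}}},"gripper":{"type":"number"},"squeeze":{"type":"number"}},"required":["moves"]}

```bash
ls; mkdir -p pics
python3 - <<'E'
from cell import *
import cv2
print(sense()); print(nose_length)
for n in ["scene","top","wrist"]:
    d=read_camera(n); cv2.imwrite(f"pics/{n}0.png",d["color"][:,:,::-1]); print(n,d["K"].tolist(),d["rvec"],d["tvec"])
E
```

```text
pics
{'t': 0.0, 'qpos': array([-6.60381571e+01,  2.75502757e+01,  9.14954297e+01, -8.26608649e-04,
        6.10259195e+01, -2.66977260e+00]), 'qvel': array([-0.02274372,  0.01245452, -0.09042309,  0.05757478,  0.03730658,
       -0.06836568]), 'tau': array([-6.22791558e-03, -9.50667143e+01, -4.30187273e+01, -3.97728618e-04,
        1.21173236e-02, -4.36301116e-05]), 'ee_pos': array([ 0.29121728, -0.58066266,  0.25265669]), 'eef_rot': array([-1.79928419e+02, -2.61438393e-03,  2.66320148e+01]), 'force': array([-0.27110058,  0.01366609,  0.19282522]), 'torque': array([-0.02052846,  0.00262889, -0.02125464]), 'gripper_width': 0.08529125740848284}
0.022
scene [[510.84185423808975, 0.0, 322.2238508897864], [0.0, 510.84185423808975, 193.29877829434207], [0.0, 0.0, 1.0]] [ 1.71062874  1.63395676 -0.80447122] [-0.04399644 -0.28466208  2.05588476]
top [[467.97423579055084, 0.0, 318.5182252913248], [0.0, 467.97423579055084, 201.9118534060326], [0.0, 0.0, 1.0]] [ 2.09964943 -2.14317386  0.20551351] [0.02440927 0.53866066 1.82000484]
wrist [[309.70691628693146, 0.0, 317.59170003100917], [0.0, 309.70691628693146, 194.57242287709153], [0.0, 0.0, 1.0]] [-2.44827959  1.51201344  0.23055125] [-0.64951632 -0.03758639  0.38006716]
```

View pics/scene0.png

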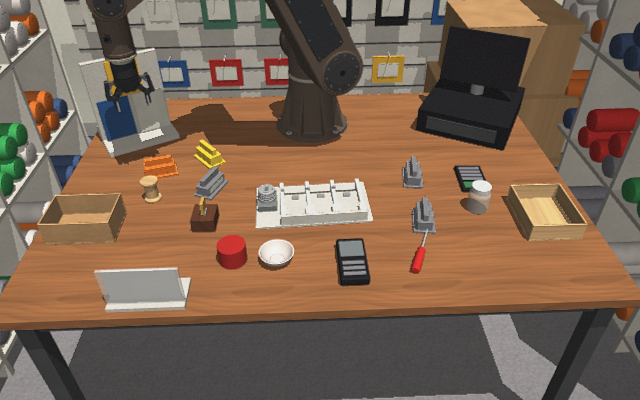

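View pics/top0.png

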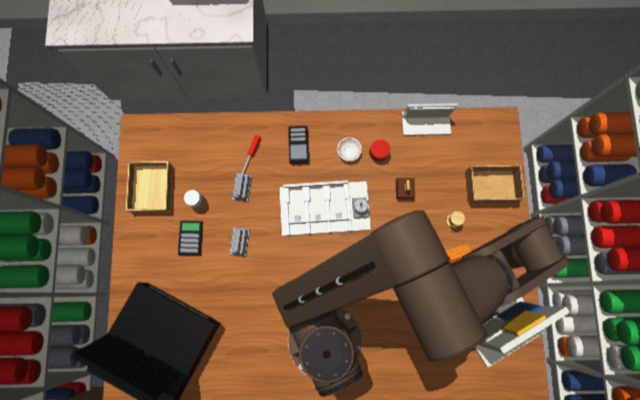

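View pics/wrist0.png

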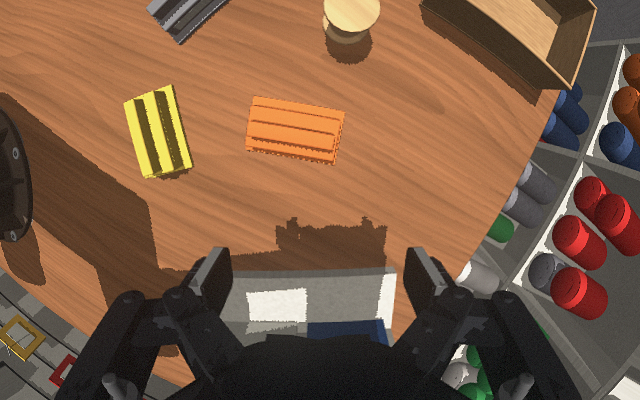

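```bash
cat > h.py <<'E'
import numpy as np, cv2
from cell import *
from scipy.spatial.transform import Rotation as Ro
def cam(n): return read_camera(n)
def ray(d,uv,wrist=False):
    K=np.array(d["K"]);R=cv2.Rodrigues(np.array(d["rvec"]))[0];t=np.array(d["tvec"]).reshape(3)
    x=(uv[0]-K[0,2])/K[0,0];y=(uv[1]-K[1,2])/K[1,1]
    if wrist:
        th=np.hypot(x,y); s=np.sin(th)/max(th,1e-9); v=np.array([x*s,y*s,np.cos(th)])
    else: v=np.array([x,y,1.])
    return -R.T@t, R.T@v
def onz(d,uv,z,wrist=False):
    o,v=ray(d,uv,wrist); return o+v*(z-o[2])/v[2]
def proj(d,p,wrist=False):
    K=np.array(d["K"]);R=cv2.Rodrigues(np.array(d["rvec"]))[0];t=np.array(d["tvec"]).reshape(3)
    c=R@np.array(p)+t
    if wrist:
        r=np.hypot(c[0],c[1]);th=np.arctan2(r,c[2]);x,y=c[0]/max(r,1e-9)*th,c[1]/max(r,1e-9)*th
    else: x,y=c[0]/c[2],c[1]/c[2]
    return np.array([x*K[0,0]+K[0,2],y*K[1,1]+K[1,2]])
def two(d1,u1,w1,d2,u2,w2):
    o1,v1=ray(d1,u1,w1);o2,v2=ray(d2,u2,w2)
    v1/=np.linalg.norm(v1);v2/=np.linalg.norm(v2)
    A=np.stack([v1,-v2],1);s=np.linalg.lstsq(A,o2-o1,rcond=None)[0]
    p,q=o1+s[0]*v1,o2+s[1]*v2
    return (p+q)/2,np.linalg.norm(p-q)
def crop(d,c,name,k):
    x0,y0,x1,y1=c
    im=cv2.resize(d["color"][y0:y1,x0:x1,::-1],None,fx=k,fy=k,interpolation=cv2.INTER_CUBIC)
    cv2.imwrite("pics/"+name,im)
E
python3 - <<'E'
from h import *
d=cam("top"); crop(d,(270,170,430,250),"t1.png",5); crop(d,(220,130,270,270),"t2.png",4)
d=cam("scene"); crop(d,(240,165,400,235),"s1.png",5)
E
```

```text
(no output)
```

View pics/t1.png

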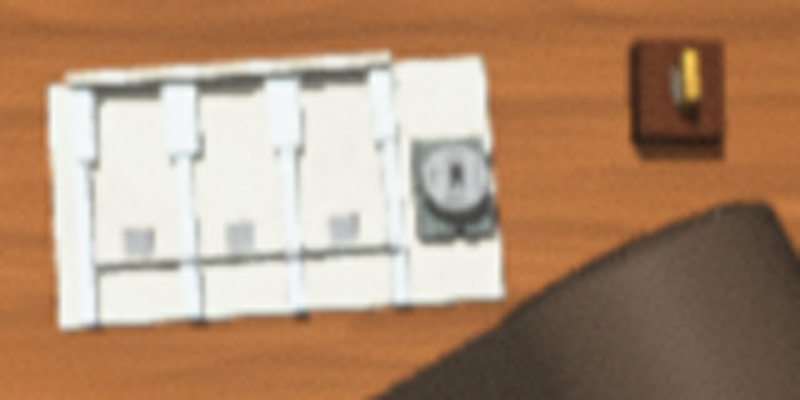

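View pics/s1.png

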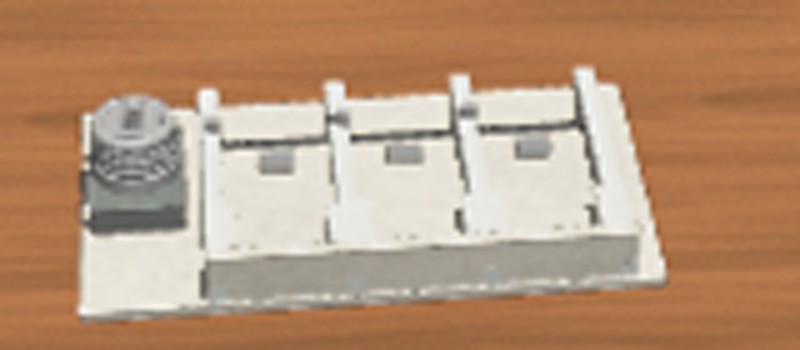

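View pics/t2.png

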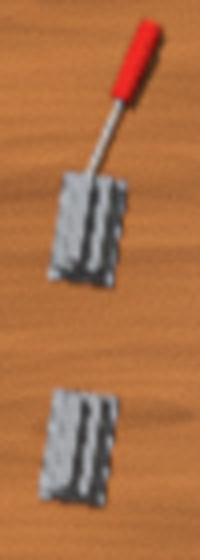

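Run:
```python
from h import *
d=cam("top"); s=cam("scene")
print("cam pos",ray(d,(320,200))[0],ray(s,(320,200))[0])
for n,uv,z in [("caseA",(241,187),.03),("caseB",(240,241),.03),("disp",(325,208),.02),("lock",(361,205),.072),("key",(407,188),.075),("stand",(405,189),.045),("jar",(192,198),.09),("tin",(380,149),.06),("dish",(349,150),.03),("spool",(456,221),.07),("term",(298,145),.03),("calc",(190,238),.01),("sdr",(254,140),.01),("corner",(120,115),0),("corner2",(520,110),0)]:
    print(n,onz(d,uv,z).round(3))
print("caseC",onz(s,(211,180),.04).round(3),"caseA",onz(s,(424,215),.04).round(3),"caseB",onz(s,(413,172),.04).round(3))
```

```text
cam pos [0.1826642  0.0198994  1.88928732] [ 1.79830239 -0.02931149  1.03676403]
caseA [0.612 0.328 0.03 ]
caseB [0.391 0.329 0.03 ]
disp [ 0.52  -0.013  0.02 ]
lock [ 0.519 -0.154  0.072]
key [ 0.584 -0.339  0.075]
stand [ 0.586 -0.337  0.045]
jar [0.557 0.509 0.09 ]
tin [ 0.752 -0.241  0.06 ]
dish [ 0.759 -0.117  0.03 ]
spool [ 0.448 -0.525  0.07 ]
term [0.785 0.093 0.03 ]
calc [0.41  0.534 0.01 ]
sdr [0.817 0.279 0.01 ]
corner [0.944 0.852 0.   ]
corner2 [ 0.932 -0.856  0.   ]
caseC [ 0.427 -0.341  0.04 ] caseA [0.639 0.323 0.04 ] caseB [0.416 0.331 0.04 ]
```

Run:
```python
from h import *
d=cam("wrist"); st=sense()
T=Ro.from_euler('xyz',st["eef_rot"],degrees=True).as_matrix()
o,v=ray(d,(d["K"][0][2],d["K"][1][2]),True)
print(o, T.T@(o-st["ee_pos"]), T.T@v)
R=cv2.Rodrigues(np.array(d["rvec"]))[0]
print((T.T@R.T).round(3))
```

```text
[ 0.35954737 -0.54706829  0.37374987] [ 0.07616311  0.00022508 -0.12054178] [-2.96138003e-01 -4.65962097e-04  9.55145050e-01]
[[-0.001 -0.955 -0.296]
 [ 1.    -0.001 -0.   ]
 [ 0.    -0.296  0.955]]
```

Emit:
play_rows([
  [0.12, -0.112, -0.016, 0, 0, 0],
  [0.12, -0.112, -0.016, 0, 0, 0],
  [0.12, -0.112, -0.016, 0, 0, 0],
  [0.12, -0.112, -0.016, 0, 0, 0],
  [0.12, -0.112, -0.016, 0, 0, 0],
  [0.12, -0.112, -0.016, 0, 0, 0],
  [0.12, -0.112, -0.016, 0, 0, 0],
  [0.12, -0.112, -0.016, 0, 0, 0],
  [0.12, -0.112, -0.016, 0, 0, 0],
  [0.12, -0.112, -0.016, 0, 0, 0],
  [0.12, -0.112, -0.016, 0, 0, 0],
  [0.12, -0.112, -0.016, 0, 0, 0],
])

```text
t: 1.6
ee_pos: [0.4629, -0.1177, 0.3017]
eef_rot: [180.0, -0.0, 26.6]
force: [0.3, -0.8, -0.3]
gripper_width: 0.0854
```

Emit:
play_rows([
  [0, 0, 0, 0, 0, -0.0947],
  [0, 0, 0, 0, 0, -0.0947],
  [0, 0, 0, 0, 0, -0.0947],
  [0, 0, 0, 0, 0, -0.0947],
  [0, 0, 0, 0, 0, -0.0947],
  [0, 0, 0, 0, 0, -0.0947],
  [0, 0, 0, 0, 0, -0.0947],
  [0, 0, 0, 0, 0, -0.0947],
  [0, 0, 0, 0, 0, -0.0947],
  [0, 0, 0, 0, 0, -0.0947],
  [0, 0, 0, 0, 0, -0.0947],
  [0, 0, 0, 0, 0, -0.0947],
  [0, 0, 0, 0, 0, -0.0947],
  [0, 0, 0, 0, 0, -0.0947],
  [0, 0, 0, 0, 0, -0.0947],
  [0, 0, 0, 0, 0, -0.0947],
  [0, 0, 0, 0, 0, -0.0947],
  [0, 0, 0, 0, 0, -0.0947],
])

```text
t: 3.4
ee_pos: [0.4626, -0.1193, 0.3014]
eef_rot: [-180.0, 0.0, -179.6]
force: [-0.5, -0.4, 0.7]
gripper_width: 0.0854
```

Run:
```python
from h import *
s=sense();print(s["t"],s["ee_pos"],s["eef_rot"],s["qpos"])
d=cam("wrist");cv2.imwrite("pics/w1.png",d["color"][:,:,::-1])
```

```text
3.4 [ 0.46256587 -0.11933355  0.30138707] [-1.79995904e+02  1.18331460e-02 -1.79605018e+02] [-1.81023203e+01  1.05713758e+01  1.09846309e+02 -1.51062709e-04
  5.95697943e+01 -1.08497225e+02]
```

View pics/w1.png

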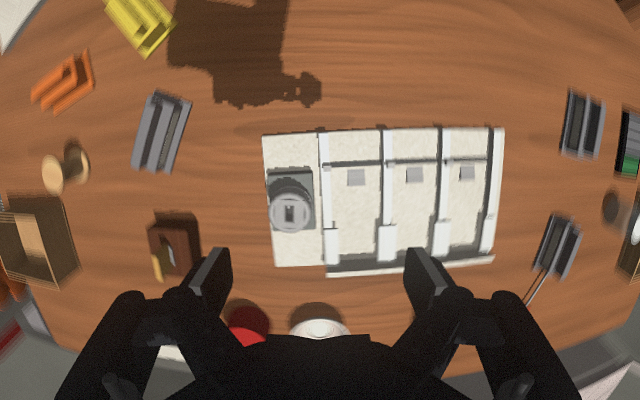

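```bash
cat >> h.py <<'E'
def ortho(d,wrist,x0,x1,y0,y1,z,ppm,name):
    # image: up=+x, left=+y, ppm px per mm
    k=ppm*1000; H=int((x1-x0)*k);W=int((y1-y0)*k)
    X=x1-np.arange(H)/k; Y=y1-np.arange(W)/k
    XX,YY=np.meshgrid(X,Y,indexing='ij')
    K=np.array(d["K"]);R=cv2.Rodrigues(np.array(d["rvec"]))[0];t=np.array(d["tvec"]).reshape(3)
    P=np.stack([XX,YY,np.full_like(XX,z)],-1)@R.T+t
    if wrist:
        r=np.hypot(P[...,0],P[...,1]);th=np.arctan2(r,P[...,2]);u=P[...,0]/r*th;v=P[...,1]/r*th
    else: u=P[...,0]/P[...,2];v=P[...,1]/P[...,2]
    im=cv2.remap(d["color"],(u*K[0,0]+K[0,2]).astype(np.float32),(v*K[1,1]+K[1,2]).astype(np.float32),cv2.INTER_CUBIC)
    cv2.imwrite("pics/"+name,im[:,:,::-1]); return im
E
python3 - <<'E'
from h import *
d=cam("wrist")
ortho(d,True,.37,.67,-.21,.19,.01,2,"o1.png")
ortho(d,True,.37,.67,-.21,.19,.029,2,"o2.png")
d=cam("top");ortho(d,False,.37,.67,-.21,.19,.029,2,"o3.png")
E
```

```text
(no output)
```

View pics/o1.png

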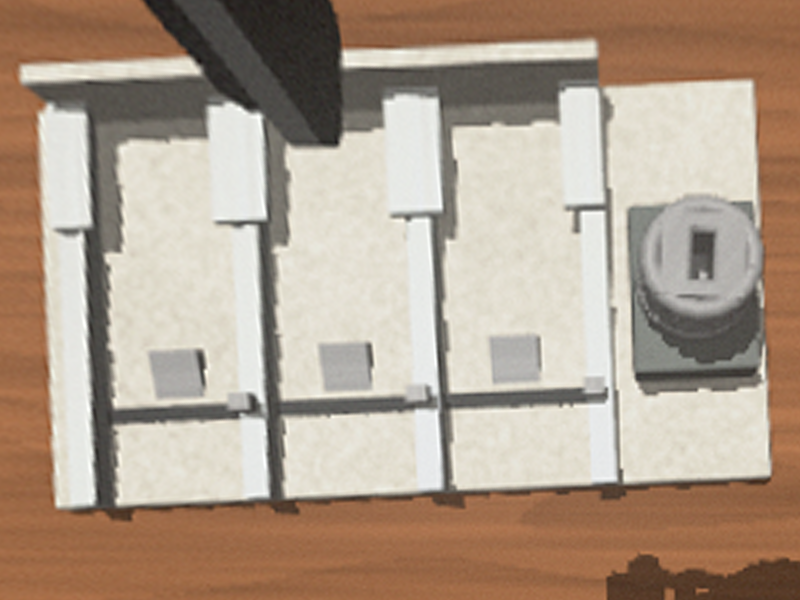

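View pics/o2.png

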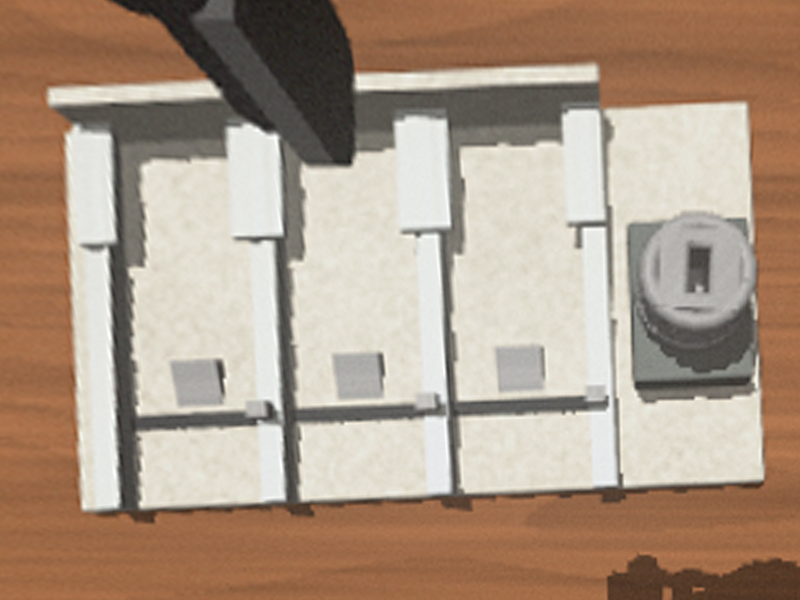

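View pics/o3.png

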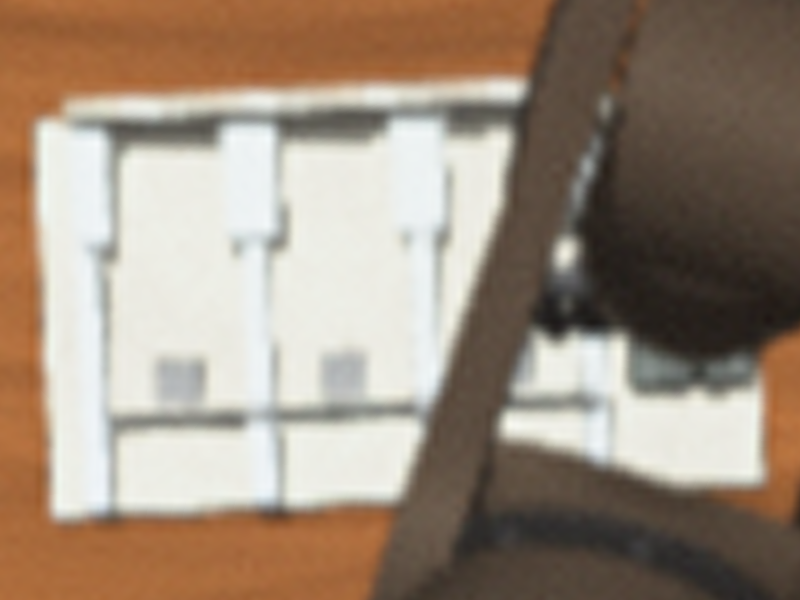

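Run:
```python
from h import *
d=cam("wrist")
a=ortho(d,True,.33,.53,-.44,-.26,.064,2,"a.png")
b=ortho(d,True,.53,.73,.22,.40,.064,2,"b.png")
c=ortho(d,True,.33,.53,.22,.40,.064,2,"c.png")
cv2.imwrite("pics/abc.png",np.hstack([a,b])[:,:,::-1])
t=cam("top");b=ortho(t,False,.53,.73,.22,.40,.064,2,"b.png")
c2=ortho(t,False,.33,.53,.22,.40,.064,2,"c.png")
cv2.imwrite("pics/abc2.png",np.hstack([c2,b])[:,:,::-1])
```

```text
Traceback (most recent call last):
ValueError: all the input array dimensions except for the concatenation axis must match exactly, but along dimension 0, the array at index 0 has size 400 and the array at index 1 has size 399
```

```bash
sed -i 's/H=int((x1-x0)\*k);W=int((y1-y0)\*k)/H=round((x1-x0)*k);W=round((y1-y0)*k)/' h.py
python3 - <<'E'
from h import *
d=cam("wrist")
a=ortho(d,True,.33,.53,-.44,-.26,.064,2,"a.png")
b=ortho(d,True,.53,.73,.22,.40,.064,2,"b.png")
cv2.imwrite("pics/abc.png",np.hstack([a,b])[:,:,::-1])
t=cam("top");b=ortho(t,False,.53,.73,.22,.40,.064,2,"b.png")
c2=ortho(t,False,.33,.53,.22,.40,.064,2,"c.png")
cv2.imwrite("pics/abc2.png",np.hstack([c2,b])[:,:,::-1])
E
```

```text
(no output)
```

View pics/abc.png

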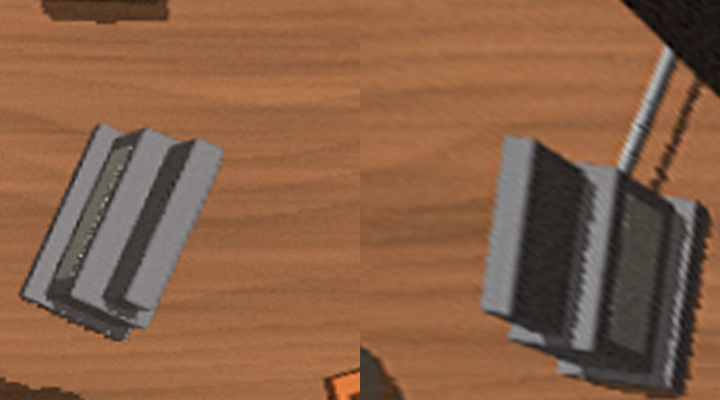

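View pics/abc2.png

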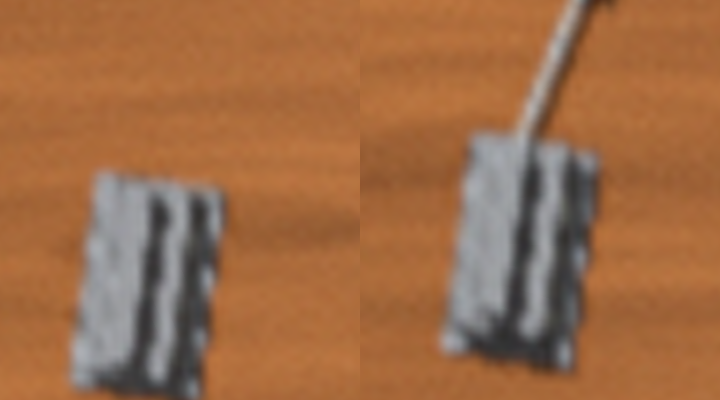

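Run:
```python
from h import *
d=cam("wrist"); s=cam("scene"); print(sense()["t"])
print(onz(d,(162,130),.04,True),proj(s,[.4225,-.298,.064]),proj(s,[.4225,-.34,.064]))
crop(s,(130,120,330,270),"s2.png",4)
```

```text
3.8
[ 0.41456511 -0.32749772  0.04      ] [223.45735714 172.8107837 ] [210.56425813 173.18523544]
```

View pics/s2.png

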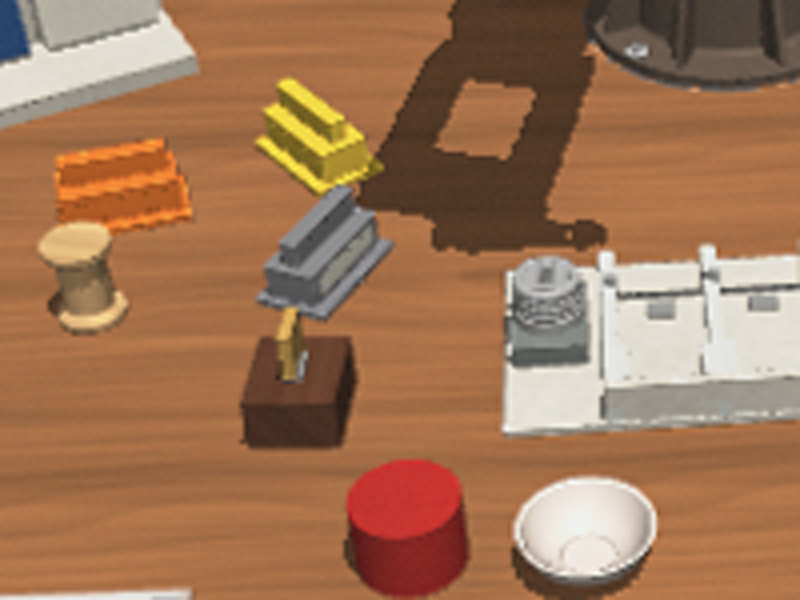

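```bash
cat >> h.py <<'E'
def plan(p,yaw=None,n=10):
    """needed total shift in tool axes (scaled) for the present orientation, and turn"""
    s=sense(); T=Ro.from_euler('xyz',s["eef_rot"],degrees=True).as_matrix()
    dl=T.T@(np.array(p)-s["ee_pos"])
    print("pos",s["ee_pos"].round(4),"rot",s["eef_rot"].round(2),"t",s["t"],"F",s["force"].round(1))
    print(n,"rows shift each",(dl/.25/n).round(4), "mm",(dl*1000).round(1))
    if yaw is not None:
        a=((s["eef_rot"][2]-yaw)+180)%360-180; k=max(1,int(np.ceil(abs(a)/8.4)))
        print("turn z total deg",round(a,2),"->",k,"rows of",round(a/90/k,4))
E
python3 -c "
from h import *
plan([.4135,-.346,.2],158.5,8)"
```

```text
pos [ 0.4626 -0.1193  0.3013] rot [-180.      0.    179.91] t 3.8 F [0.1 0.1 0. ]
8 rows shift each [ 0.0244 -0.1134  0.0507] mm [  48.7 -226.8  101.3]
turn z total deg 21.41 -> 3 rows of 0.0793
```

Emit:
play_rows([
  [0.025, -0.113, 0.051, 0, 0, 0],
  [0.025, -0.113, 0.051, 0, 0, 0],
  [0.025, -0.113, 0.051, 0, 0, 0],
  [0.025, -0.113, 0.051, 0, 0, 0],
  [0.025, -0.113, 0.051, 0, 0, 0],
  [0.025, -0.113, 0.051, 0, 0, 0],
  [0.025, -0.113, 0.051, 0, 0, 0],
  [0.025, -0.113, 0.051, 0, 0, 0],
  [0, 0, 0, 0, 0, 0.081],
  [0, 0, 0, 0, 0, 0.081],
  [0, 0, 0, 0, 0, 0.081],
  [0, 0, 0, 0, 0, 0],
  [0, 0, 0, 0, 0, 0],
])

```text
t: 5.1
ee_pos: [0.4128, -0.3454, 0.1993]
eef_rot: [-180.0, 0.0, 158.3]
force: [-0.4, -0.8, 0.0]
gripper_width: 0.0853
```

Run:
```python
from h import *
plan([.4135,-.346,.2],158.5,1)
d=cam("wrist");cv2.imwrite("pics/w2.png",d["color"][:,:,::-1])
ortho(d,True,.34,.49,-.44,-.24,.064,4,"a2.png")
```

```text
pos [ 0.4128 -0.3454  0.1993] rot [-180.      0.    158.35] t 5.1 F [-0.4 -0.8  0. ]
1 rows shift each [-0.0037 -0.0013 -0.0028] mm [-0.9 -0.3 -0.7]
turn z total deg -0.15 -> 1 rows of -0.0017
```

View pics/w2.png

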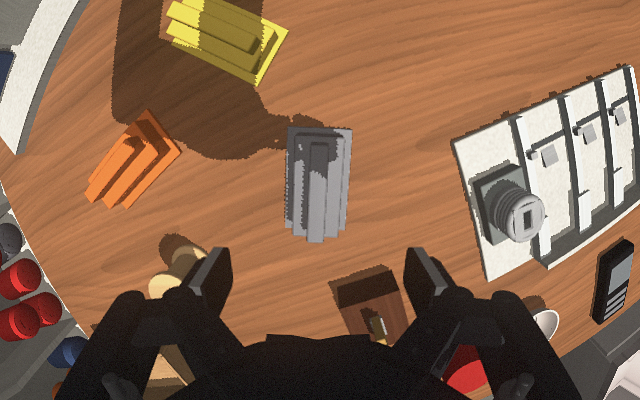

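View pics/a2.png

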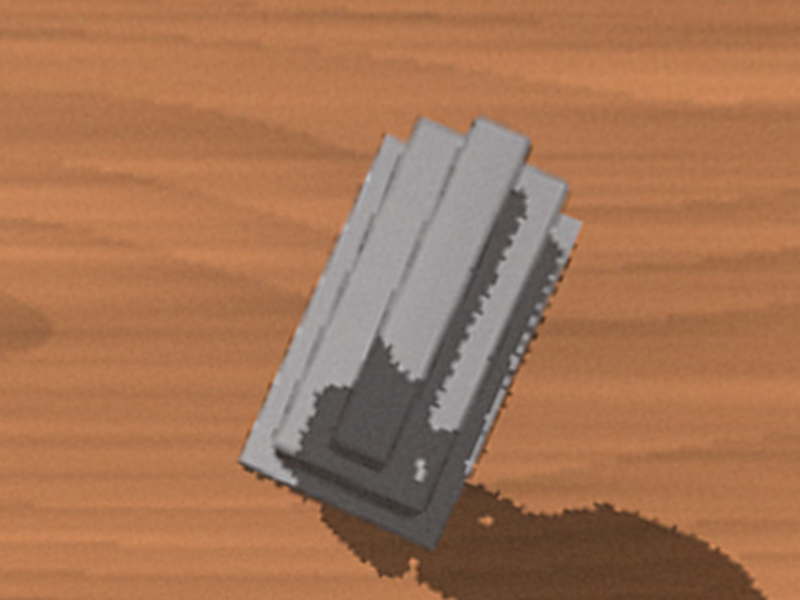

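```bash
python3 -c "
from h import *
plan([.417,-.3475,.066],156.5,8)"
```

```text
pos [ 0.4128 -0.3453  0.1993] rot [-180.      0.    158.36] t 5.15 F [0.4 0.7 0.2]
8 rows shift each [-0.0024 -0.0002  0.0667] mm [ -4.7  -0.5 133.3]
turn z total deg 1.86 -> 1 rows of 0.0207
```

Emit:
play_rows([
  [-0.019, -0.002, 0, 0, 0, 0.0207],
  [0, 0, 0.0667, 0, 0, 0],
  [0, 0, 0.0667, 0, 0, 0],
  [0, 0, 0.0667, 0, 0, 0],
  [0, 0, 0.0667, 0, 0, 0],
  [0, 0, 0.0667, 0, 0, 0],
  [0, 0, 0.0667, 0, 0, 0],
  [0, 0, 0.0667, 0, 0, 0],
  [0, 0, 0.0667, 0, 0, 0],
  [0, 0, 0, 0, 0, 0],
  [0, 0, 0, 0, 0, 0],
], gripper=0.2)

```text
t: 6.25
ee_pos: [0.417, -0.3475, 0.066]
eef_rot: [180.0, -0.0, 156.4]
force: [0.2, -1.4, 0.6]
gripper_width: 0.0511
```

Run:
```python
from h import *
plan([.417,-.3475,.066],156.5,1)
d=cam("wrist");cv2.imwrite("pics/w3.png",d["color"][:,:,::-1])
```

```text
pos [ 0.417  -0.3475  0.066 ] rot [ 1.7999e+02 -3.0000e-02  1.5639e+02] t 6.25 F [ 0.2 -1.4  0.6]
1 rows shift each [-0.0001  0.0001  0.0001] mm [-0.  0.  0.]
turn z total deg -0.11 -> 1 rows of -0.0012
```

View pics/w3.png

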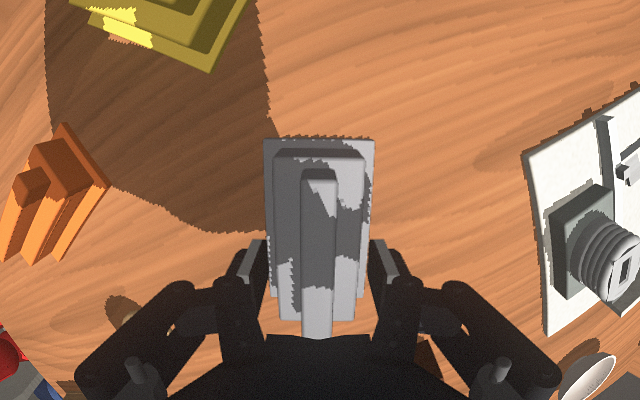

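Emit:
play_rows([
  [0, 0, 0, 0, 0, 0],
  [0, 0, 0, 0, 0, 0],
  [0, 0, 0, 0, 0, 0],
  [0, 0, 0, 0, 0, 0],
  [0, 0, 0, 0, 0, 0],
  [0, 0, 0, 0, 0, 0],
], gripper=-1, squeeze=50)

```text
t: 6.9
ee_pos: [0.4174, -0.3479, 0.0667]
eef_rot: [-180.0, 0.1, 156.3]
force: [-0.2, 1.3, 8.2]
gripper_width: 0.0149
```

Emit:
play_rows([
  [0, 0, -0.03, 0, 0, 0],
  [0, 0, -0.06, 0, 0, 0],
  [0, 0, -0.06, 0, 0, 0],
  [0, 0, -0.06, 0, 0, 0],
  [0, 0, -0.06, 0, 0, 0],
  [0, 0, -0.06, 0, 0, 0],
  [0, 0, -0.06, 0, 0, 0],
  [0, 0, -0.06, 0, 0, 0],
  [0, 0, 0, 0, 0, 0],
])

```text
t: 7.8
ee_pos: [0.4177, -0.3482, 0.1805]
eef_rot: [-179.9, 0.2, 156.3]
force: [-0.8, -0.2, -2.4]
gripper_width: 0.0148
```

```bash
python3 -c "
from h import *
plan([.4894,-.0659,.16],182.3,12)"
```

```text
pos [ 0.4177 -0.3482  0.1805] rot [-1.7994e+02  1.7000e-01  1.5632e+02] t 7.8 F [-0.8 -0.2 -2.4]
12 rows shift each [0.0159 0.0958 0.0067] mm [ 47.8 287.4  20. ]
turn z total deg -25.98 -> 4 rows of -0.0722
```

Emit:
play_rows([
  [0.016, 0.096, 0.007, 0, 0, 0],
  [0.016, 0.096, 0.007, 0, 0, 0],
  [0.016, 0.096, 0.007, 0, 0, 0],
  [0.016, 0.096, 0.007, 0, 0, 0],
  [0.016, 0.096, 0.007, 0, 0, 0],
  [0.016, 0.096, 0.007, 0, 0, 0],
  [0.016, 0.096, 0.007, 0, 0, 0],
  [0.016, 0.096, 0.007, 0, 0, 0],
  [0.016, 0.096, 0.007, 0, 0, 0],
  [0.016, 0.096, 0.007, 0, 0, 0],
  [0.016, 0.096, 0.007, 0, 0, 0],
  [0.016, 0.096, 0.007, 0, 0, 0],
  [0, 0, 0, 0, 0, -0.0722],
  [0, 0, 0, 0, 0, -0.0722],
  [0, 0, 0, 0, 0, -0.0722],
  [0, 0, 0, 0, 0, -0.0722],
  [0, 0, 0, 0, 0, 0],
  [0, 0, 0, 0, 0, 0],
])

```text
t: 9.6
ee_pos: [0.4885, -0.0645, 0.1571]
eef_rot: [180.0, -0.0, -177.9]
force: [-0.1, 0.5, -2.5]
gripper_width: 0.0149
```

Run:
```python
from h import *
plan([.4894,-.0659,.16],182.3,1)
d=cam("wrist");cv2.imwrite("pics/w4.png",d["color"][:,:,::-1])
im=ortho(d,True,.40,.60,-.14,.16,.029,2.5,"a3.png")
```

```text
pos [ 0.4885 -0.0645  0.1571] rot [ 1.7999e+02 -3.0000e-02 -1.7789e+02] t 9.6 F [-0.1  0.5 -2.5]
1 rows shift each [-0.0035 -0.0056 -0.0117] mm [-0.9 -1.4 -2.9]
turn z total deg -0.19 -> 1 rows of -0.0022
```

View pics/w4.png

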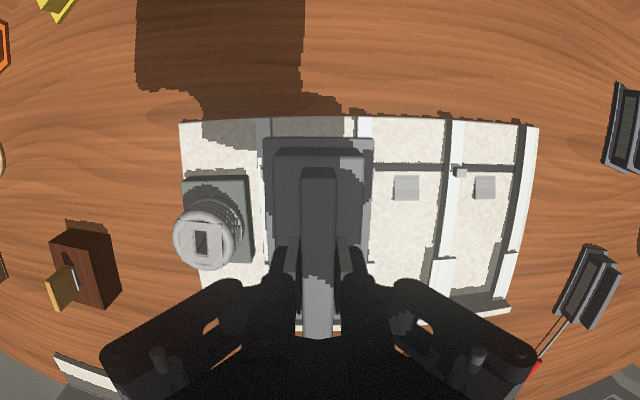

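View pics/a3.png

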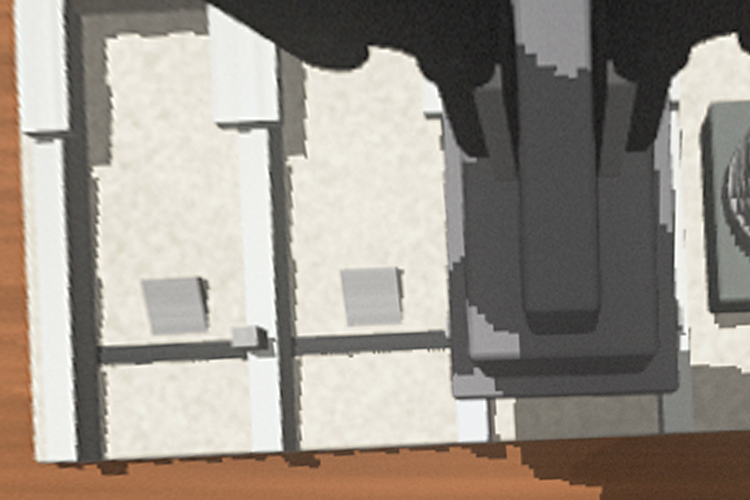

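Run:
```python
from h import *
d=cam("wrist")
ortho(d,True,.41,.45,-.13,.15,.024,2.8,"g1.png")
ortho(d,True,.42,.57,-.04,.16,.024,4,"g2.png")
```

```text
(no output)
```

View pics/g1.png

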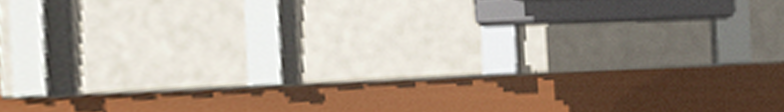

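View pics/g2.png

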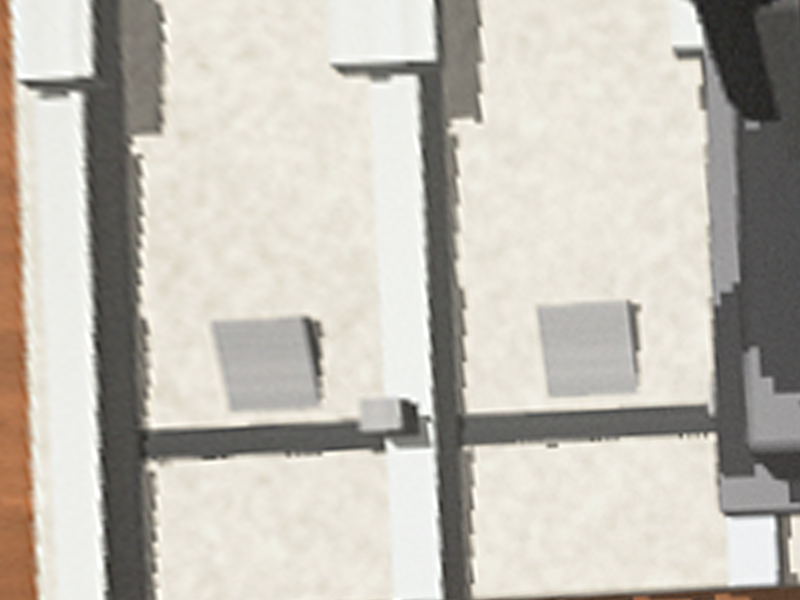

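Run:
```python
from h import *
d=cam("wrist")
ortho(d,True,.42,.52,-.13,0,.0985,6,"g3.png")
```

```text
(no output)
```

View pics/g3.png

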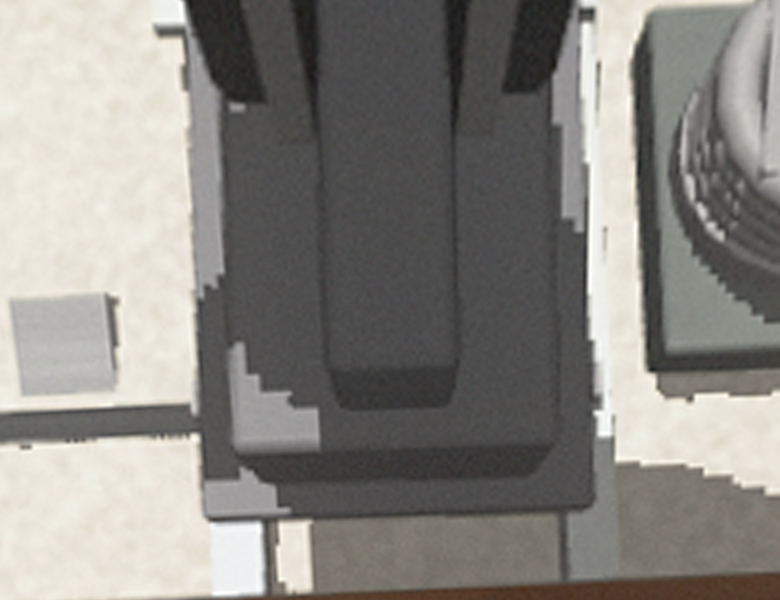

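```bash
python3 -c "
from h import *
plan([.487,-.0682,.097],182.3,4)"
```

```text
pos [ 0.4886 -0.0646  0.1573] rot [ 1.8000e+02 -1.0000e-02 -1.7783e+02] t 9.75 F [ 0.5  0.6 -2.1]
4 rows shift each [ 0.0018 -0.0036  0.0603] mm [ 1.8 -3.6 60.3]
turn z total deg -0.13 -> 1 rows of -0.0014
```

Emit:
play_rows([
  [0.007, -0.0142, 0, 0, 0, -0.0014],
  [0, 0, 0.04, 0, 0, 0],
  [0, 0, 0.04, 0, 0, 0],
  [0, 0, 0.04, 0, 0, 0],
  [0, 0, 0.04, 0, 0, 0],
  [0, 0, 0.04, 0, 0, 0],
  [0, 0, 0.04, 0, 0, 0],
  [0, 0, 0, 0, 0, 0],
  [0, 0, 0, 0, 0, 0],
])

```text
t: 10.65
ee_pos: [0.487, -0.0681, 0.0971]
eef_rot: [180.0, -0.0, -177.6]
force: [-0.4, -0.1, -2.7]
gripper_width: 0.0151
```

Run:
```python
from h import *
plan([.4894,-.0659,.16],182.3,1)
d=cam("wrist");cv2.imwrite("pics/w5.png",d["color"][:,:,::-1])
ortho(d,True,.40,.52,-.13,0,.0383,6,"g4.png")
ortho(d,True,.40,.52,-.13,0,.024,6,"g5.png")
```

```text
pos [ 0.487  -0.0681  0.0971] rot [ 1.7999e+02 -3.0000e-02 -1.7757e+02] t 10.65 F [-0.4 -0.1 -2.7]
1 rows shift each [-0.0098  0.0086 -0.2514] mm [ -2.4   2.1 -62.9]
turn z total deg 0.13 -> 1 rows of 0.0015
```

View pics/g4.png

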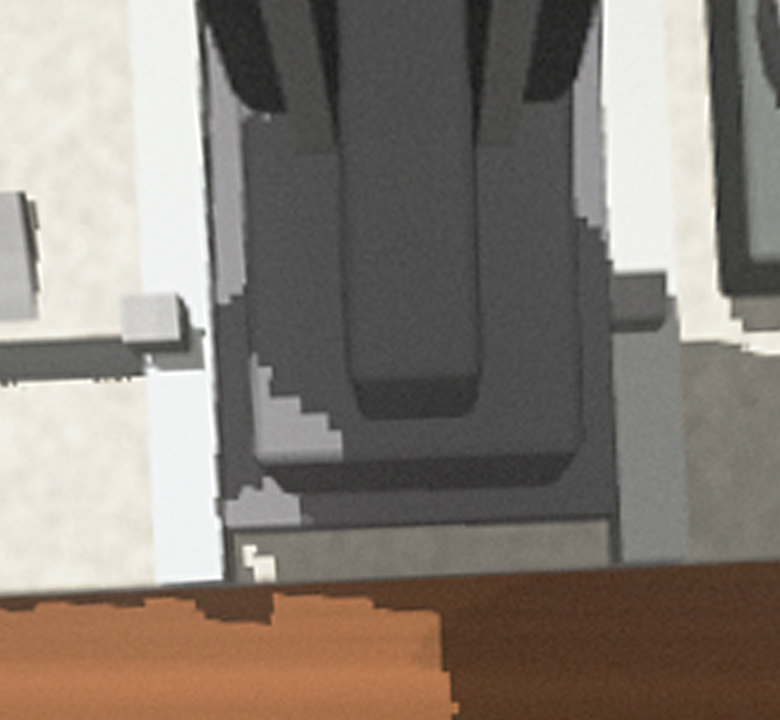

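View pics/g5.png

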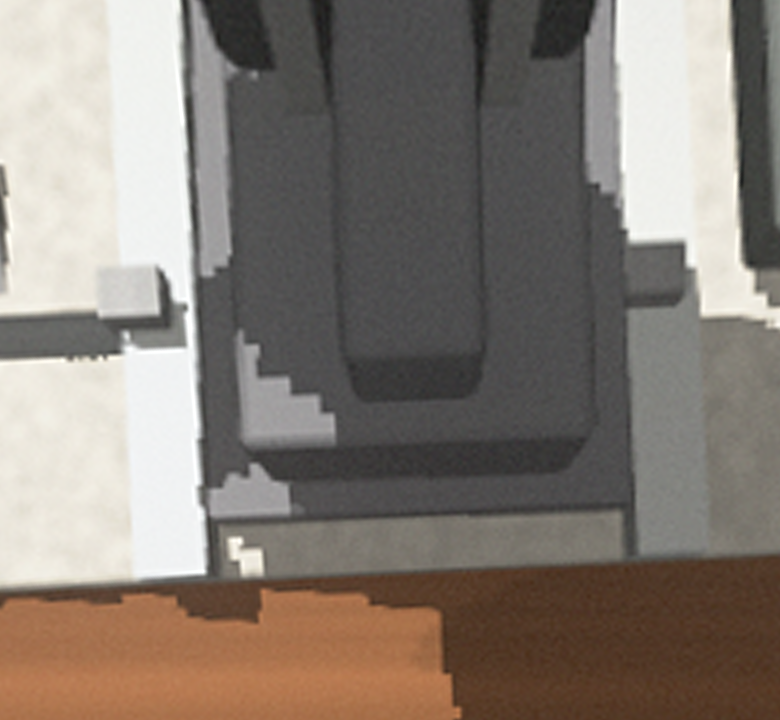

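Emit:
play_rows([
  [0, 0.002, 0.014, 0, 0, 0],
  [0, 0, 0.014, 0, 0, 0],
  [0, 0, 0.014, 0, 0, 0],
  [0, 0, 0.014, 0, 0, 0],
  [0, 0, 0.014, 0, 0, 0],
  [0, 0, 0.01, 0, 0, 0],
  [0, 0, 0, 0, 0, 0],
  [0, 0, 0, 0, 0, 0],
])

```text
t: 11.5
ee_pos: [0.487, -0.0677, 0.0773]
eef_rot: [180.0, -0.0, -177.6]
force: [0.4, 0.3, -1.8]
gripper_width: 0.015
```

Emit:
play_rows([
  [0, 0, 0.002, 0, 0, 0],
  [-0.02, 0, 0, 0, 0, 0],
  [-0.02, 0, 0, 0, 0, 0],
  [-0.02, 0, 0, 0, 0, 0],
  [-0.02, 0, 0, 0, 0, 0],
  [-0.02, 0, 0, 0, 0, 0],
  [-0.02, 0, 0, 0, 0, 0],
  [-0.02, 0, 0, 0, 0, 0],
  [-0.02, 0, 0, 0, 0, 0],
])

```text
t: 12.4
ee_pos: [0.5274, -0.066, 0.0769]
eef_rot: [180.0, -0.0, -177.6]
force: [-0.0, 0.4, -0.8]
gripper_width: 0.0149
```

Emit:
play_rows([
  [-0.016, 0, 0, 0, 0, 0],
  [-0.016, 0, 0, 0, 0, 0],
  [-0.016, 0, 0, 0, 0, 0],
  [-0.016, 0, 0, 0, 0, 0],
  [-0.016, 0, 0, 0, 0, 0],
  [0, 0, 0, 0, 0, 0],
])

```text
t: 13.0
ee_pos: [0.5478, -0.0652, 0.077]
eef_rot: [-180.0, 0.0, -177.6]
force: [0.5, 0.1, -1.7]
gripper_width: 0.0148
```

Emit:
play_rows([
  [-0.008, 0, 0, 0, 0, 0],
  [-0.008, 0, 0, 0, 0, 0],
  [-0.008, 0, 0, 0, 0, 0],
  [-0.008, 0, 0, 0, 0, 0],
  [0, 0, 0, 0, 0, 0],
])

```text
t: 13.5
ee_pos: [0.5556, -0.0648, 0.077]
eef_rot: [-180.0, 0.0, -177.6]
force: [1.5, 0.1, -1.6]
gripper_width: 0.0147
```

Emit:
play_rows([
  [-0.006, 0, 0, 0, 0, 0],
  [-0.006, 0, 0, 0, 0, 0],
  [0, 0, 0, 0, 0, 0],
])

```text
t: 13.8
ee_pos: [0.5581, -0.0646, 0.0768]
eef_rot: [180.0, -0.0, -177.6]
force: [0.0, -0.9, -1.6]
gripper_width: 0.0146
```

Emit:
play_rows([
  [-0.006, 0, 0, 0, 0, 0],
  [-0.006, 0, 0, 0, 0, 0],
  [0, 0, 0, 0, 0, 0],
])

```text
t: 14.1
ee_pos: [0.561, -0.0645, 0.0769]
eef_rot: [180.0, -0.0, -177.6]
force: [-0.2, -0.3, -3.5]
gripper_width: 0.0149
```

Run:
```python
from h import *
plan([.4894,-.0659,.16],182.3,1)
d=cam("wrist");cv2.imwrite("pics/w6.png",d["color"][:,:,::-1])
```

```text
pos [ 0.561  -0.0645  0.0769] rot [ 1.8000e+02 -1.0000e-02 -1.7757e+02] t 14.1 F [-0.2 -0.3 -3.5]
1 rows shift each [ 0.2866  0.0066 -0.3325] mm [ 71.7   1.7 -83.1]
turn z total deg 0.13 -> 1 rows of 0.0015
```

View pics/w6.png

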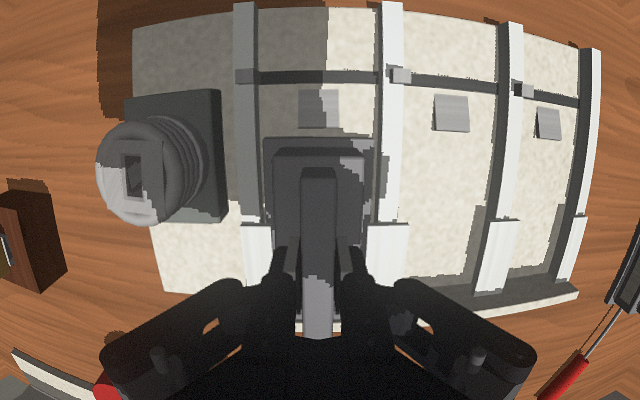

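Emit:
play_rows([
  [-0.004, 0, 0, 0, 0, 0],
  [-0.004, 0, 0, 0, 0, 0],
  [0, 0, 0, 0, 0, 0],
])

```text
t: 14.45
ee_pos: [0.5614, -0.0645, 0.0769]
eef_rot: [180.0, -0.2, -177.6]
force: [-11.0, -2.6, 8.4]
gripper_width: 0.0146
```

Emit:
play_rows([
  [-0.004, 0, 0, 0, 0, 0],
  [-0.004, 0, 0, 0, 0, 0],
  [0, 0, 0, 0, 0, 0],
])

```text
t: 14.75
ee_pos: [0.5616, -0.0645, 0.0769]
eef_rot: [180.0, -0.4, -177.5]
force: [-21.6, -6.1, 20.1]
gripper_width: 0.0146
```

Emit:
play_rows([
  [0.012, 0, 0, 0, 0, 0],
  [0, 0, 0, 0, 0, 0],
])

```text
t: 14.95
ee_pos: [0.5612, -0.0645, 0.0769]
eef_rot: [180.0, -0.1, -177.6]
force: [-5.6, -1.8, 2.8]
gripper_width: 0.0144
```

Emit:
play_rows([
  [0, 0, 0, 0, 0, 0],
  [0, 0, 0, 0, 0, 0],
  [0, 0, 0, 0, 0, 0],
  [0, 0, 0, 0, 0, 0],
], gripper=0)

```text
t: 15.35
ee_pos: [0.5623, -0.0645, 0.0769]
eef_rot: [-180.0, 0.0, -177.6]
force: [-0.2, -0.2, 0.7]
gripper_width: 0.0429
```

Emit:
play_rows([
  [0, 0, -0.04, 0, 0, 0],
  [0, 0, -0.08, 0, 0, 0],
  [0, 0, -0.08, 0, 0, 0],
  [0, 0, -0.08, 0, 0, 0],
  [0, 0, -0.08, 0, 0, 0],
  [0.06, 0, -0.08, 0, 0, 0],
  [0.06, 0, -0.08, 0, 0, 0],
  [0.06, 0, 0, 0, 0, 0],
  [0.06, 0, 0, 0, 0, 0],
  [0, 0, 0, 0, 0, 0],
])

```text
t: 16.35
ee_pos: [0.5006, -0.067, 0.2077]
eef_rot: [180.0, -0.0, -177.6]
force: [-0.2, 0.1, 0.7]
gripper_width: 0.0429
```

Run:
```python
from h import *
plan([.4894,-.0659,.16],182.3,1)
d=cam("wrist");cv2.imwrite("pics/w7.png",d["color"][:,:,::-1])
ortho(d,True,.40,.64,-.14,.16,.018,2.5,"g6.png")
```

```text
pos [ 0.5006 -0.067   0.2077] rot [ 1.8000e+02 -2.0000e-02 -1.7758e+02] t 16.35 F [-0.2  0.1  0.7]
1 rows shift each [0.0444 0.0062 0.1908] mm [11.1  1.5 47.7]
turn z total deg 0.12 -> 1 rows of 0.0013
```

View pics/w7.png

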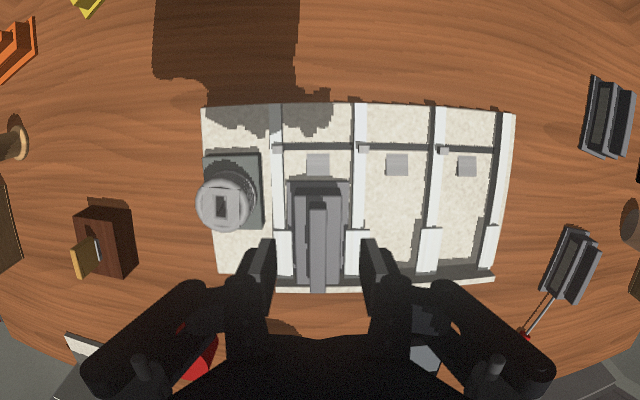

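View pics/g6.png

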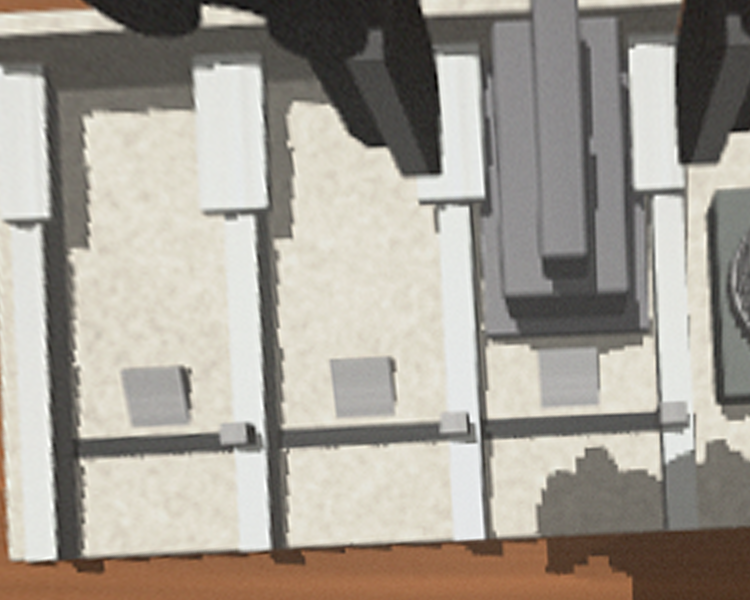

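```bash
python3 -c "
from h import *
plan([.53,.325,.23],173,13)"
```

```text
pos [ 0.5019 -0.0671  0.2077] rot [-1.7999e+02  4.0000e-02 -1.7759e+02] t 16.4 F [ 0.7  0.6 -0.4]
13 rows shift each [-0.0137  0.1202 -0.0069] mm [-44.6 390.5 -22.3]
turn z total deg 9.41 -> 2 rows of 0.0523
```

Emit:
play_rows([
  [-0.0137, 0.12, -0.007, 0, 0, 0],
  [-0.0137, 0.12, -0.007, 0, 0, 0],
  [-0.0137, 0.12, -0.007, 0, 0, 0],
  [-0.0137, 0.12, -0.007, 0, 0, 0],
  [-0.0137, 0.12, -0.007, 0, 0, 0],
  [-0.0137, 0.12, -0.007, 0, 0, 0],
  [-0.0137, 0.12, -0.007, 0, 0, 0],
  [-0.0137, 0.12, -0.007, 0, 0, 0],
  [-0.0137, 0.12, -0.007, 0, 0, 0],
  [-0.0137, 0.12, -0.007, 0, 0, 0],
  [-0.0137, 0.12, -0.007, 0, 0, 0],
  [-0.0137, 0.12, -0.007, 0, 0, 0],
  [-0.0137, 0.12, -0.007, 0, 0, 0],
  [0, 0, 0, 0, 0, 0.052],
  [0, 0, 0, 0, 0, 0.052],
  [0, 0, 0, 0, 0, 0],
  [0, 0, 0, 0, 0, 0],
], gripper=0.2)

```text
t: 18.1
ee_pos: [0.5304, 0.3248, 0.2297]
eef_rot: [180.0, 0.0, 173.2]
force: [0.1, 1.1, 0.4]
gripper_width: 0.0512
```

Run:
```python
from h import *
plan([.53,.325,.23],173,1)
d=cam("wrist");cv2.imwrite("pics/w8.png",d["color"][:,:,::-1])
ortho(d,True,.33,.53,.22,.42,.064,3,"p1.png")
ortho(d,True,.53,.71,.22,.42,.064,3,"p2.png")
```

```text
pos [0.5304 0.3248 0.2297] rot [1.7999e+02 1.0000e-02 1.7321e+02] t 18.1 F [0.1 1.1 0.4]
1 rows shift each [ 0.0018  0.0006 -0.0013] mm [ 0.4  0.2 -0.3]
turn z total deg 0.21 -> 1 rows of 0.0024
```

View pics/w8.png

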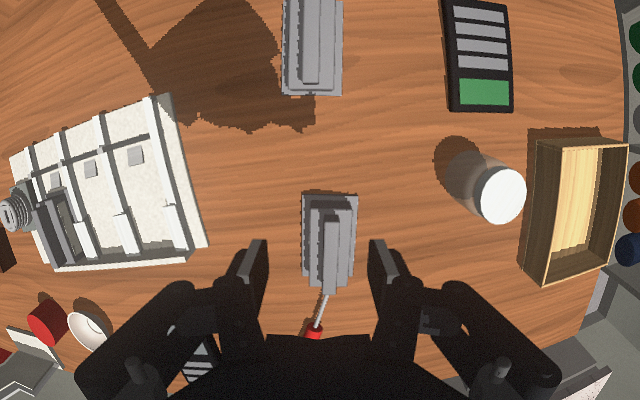

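View pics/p1.png

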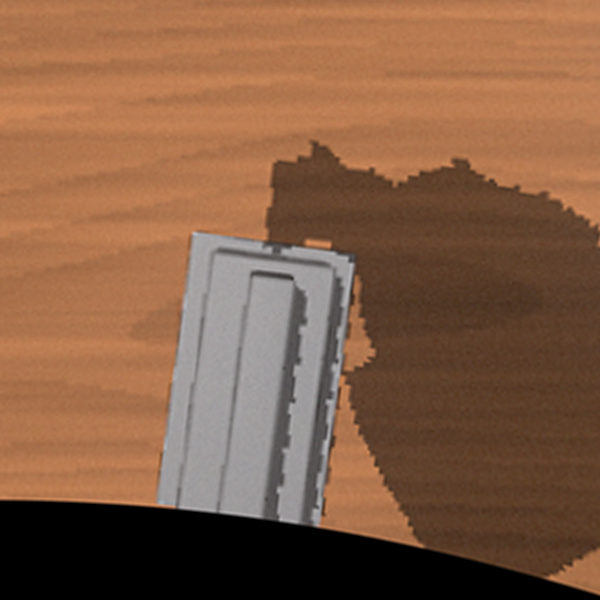

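View pics/p2.png

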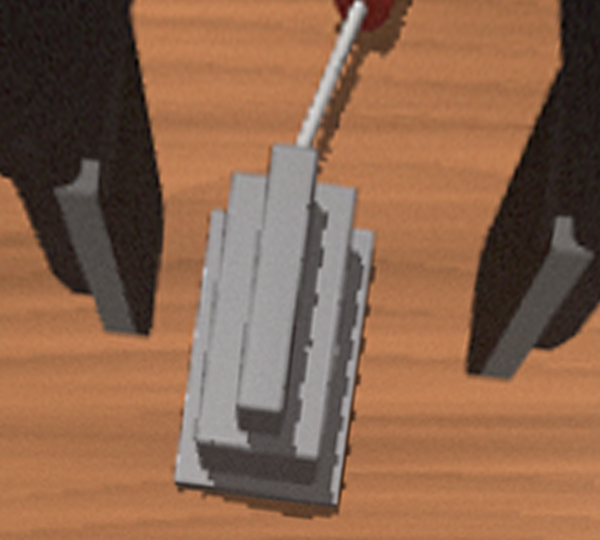

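```bash
python3 -c "
from h import *
plan([.616,.3273,.066],172.5,4)"
```

```text
pos [0.5304 0.3246 0.2297] rot [1.7999e+02 1.0000e-02 1.7320e+02] t 18.15 F [ 0.2 -0.5 -0.2]
4 rows shift each [-0.0847  0.0128  0.1637] mm [-84.7  12.8 163.7]
turn z total deg 0.7 -> 1 rows of 0.0077
```

Emit:
play_rows([
  [-0.085, 0.013, 0, 0, 0, 0],
  [-0.085, 0.013, 0, 0, 0, 0],
  [-0.085, 0.013, 0, 0, 0, 0],
  [-0.085, 0.013, 0, 0, 0, 0.0077],
  [0, 0, 0.073, 0, 0, 0],
  [0, 0, 0.073, 0, 0, 0],
  [0, 0, 0.073, 0, 0, 0],
  [0, 0, 0.073, 0, 0, 0],
  [0, 0, 0.073, 0, 0, 0],
  [0, 0, 0.073, 0, 0, 0],
  [0, 0, 0.073, 0, 0, 0],
  [0, 0, 0.073, 0, 0, 0],
  [0, 0, 0.073, 0, 0, 0],
  [0, 0, 0, 0, 0, 0],
  [0, 0, 0, 0, 0, 0],
])

```text
t: 19.65
ee_pos: [0.6161, 0.327, 0.0656]
eef_rot: [-180.0, -0.0, 172.4]
force: [0.7, -0.1, 0.4]
gripper_width: 0.0516
```

Run:
```python
from h import *
plan([.616,.3273,.066],172.5,1)
d=cam("wrist");cv2.imwrite("pics/w9.png",d["color"][:,:,::-1])
```

```text
pos [0.6161 0.327  0.0656] rot [-1.7999e+02 -2.0000e-02  1.7242e+02] t 19.65 F [ 0.7 -0.1  0.4]
1 rows shift each [ 0.0006  0.001  -0.0017] mm [ 0.2  0.2 -0.4]
turn z total deg -0.08 -> 1 rows of -0.0009
```

View pics/w9.png

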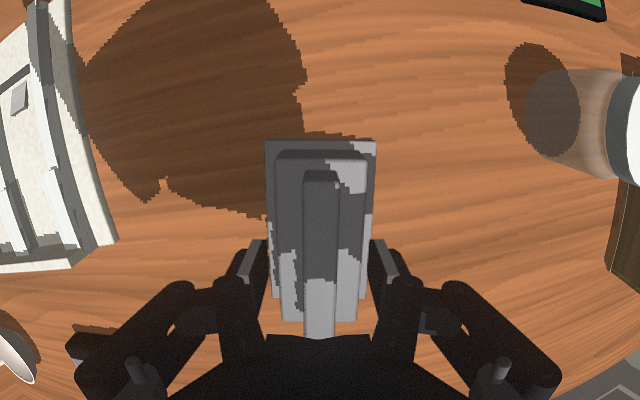

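Ridge is centred between the pads (319, 240). Close and lift.

Emit:
play_rows([
  [0, 0, 0, 0, 0, 0],
  [0, 0, 0, 0, 0, 0],
  [0, 0, 0, 0, 0, 0],
  [0, 0, 0, 0, 0, 0],
  [0, 0, 0, 0, 0, 0],
  [0, 0, 0, 0, 0, 0],
], gripper=-1, squeeze=50)

```text
t: 20.3
ee_pos: [0.6165, 0.3274, 0.0664]
eef_rot: [180.0, 0.1, 172.4]
force: [-0.4, -0.5, 7.0]
gripper_width: 0.0151
```

Emit:
play_rows([
  [0, 0, -0.03, 0, 0, 0],
  [0, 0, -0.06, 0, 0, 0],
  [0, 0, -0.06, 0, 0, 0],
  [0, 0, -0.06, 0, 0, 0],
  [0, 0, -0.06, 0, 0, 0],
  [0, 0, -0.06, 0, 0, 0],
  [0, 0, -0.06, 0, 0, 0],
  [0, 0, 0, 0, 0, 0],
])

```text
t: 21.1
ee_pos: [0.6171, 0.3277, 0.1657]
eef_rot: [179.9, 0.2, 172.4]
force: [-0.2, 0.5, -2.7]
gripper_width: 0.0146
```

```bash
python3 -c "
from h import *
plan([.4818,.1004,.15],182.3,9)"
```

```text
pos [0.6171 0.3277 0.1657] rot [179.88   0.18 172.38] t 21.1 F [-0.2  0.5 -2.7]
9 rows shift each [ 0.0462 -0.1081  0.0066] mm [ 104.  -243.3   14.9]
turn z total deg -9.92 -> 2 rows of -0.0551
```

Emit:
play_rows([
  [0.046, -0.108, 0.0066, 0, 0, 0],
  [0.046, -0.108, 0.0066, 0, 0, 0],
  [0.046, -0.108, 0.0066, 0, 0, 0],
  [0.046, -0.108, 0.0066, 0, 0, 0],
  [0.046, -0.108, 0.0066, 0, 0, 0],
  [0.046, -0.108, 0.0066, 0, 0, 0],
  [0.046, -0.108, 0.0066, 0, 0, 0],
  [0.046, -0.108, 0.0066, 0, 0, 0],
  [0.046, -0.108, 0.0066, 0, 0, 0],
  [0, 0, 0, 0, 0, -0.055],
  [0, 0, 0, 0, 0, -0.055],
  [0, 0, 0, 0, 0, 0],
])

```text
t: 22.3
ee_pos: [0.481, 0.0998, 0.1479]
eef_rot: [180.0, -0.0, -177.7]
force: [0.2, 0.2, -3.2]
gripper_width: 0.0155
```

```bash
python3 -c "
from h import *
plan([.4818,.1004,.097],182.4,4)"
```

```text
pos [0.481  0.0998 0.1479] rot [ 1.8000e+02 -1.0000e-02 -1.7766e+02] t 22.3 F [ 0.2  0.2 -3.2]
4 rows shift each [-0.0008  0.0006  0.0509] mm [-0.8  0.6 50.9]
turn z total deg -0.06 -> 1 rows of -0.0006
```

Emit:
play_rows([
  [-0.0032, 0.0024, 0, 0, 0, 0],
  [0, 0, 0.04, 0, 0, 0],
  [0, 0, 0.04, 0, 0, 0],
  [0, 0, 0.04, 0, 0, 0],
  [0, 0, 0.04, 0, 0, 0],
  [0, 0, 0.04, 0, 0, 0],
  [0, 0, 0, 0, 0, 0],
  [0, 0, 0, 0, 0, 0],
])

```text
t: 23.1
ee_pos: [0.4818, 0.1006, 0.0977]
eef_rot: [-180.0, -0.0, -177.7]
force: [0.5, -0.1, -2.5]
gripper_width: 0.0148
```

Run:
```python
from h import *
plan([.4818,.1004,.097],182.4,4)
d=cam("wrist");cv2.imwrite("pics/w10.png",d["color"][:,:,::-1])
a=ortho(d,True,.40,.47,.04,.17,.0395,5.5,"q1.png")
b=ortho(d,True,.40,.47,.04,.17,.024,5.5,"q2.png")
cv2.imwrite("pics/q.png",np.vstack([a,b])[:,:,::-1]);print(a.shape)
```

```text
pos [0.4818 0.1006 0.0977] rot [-1.8000e+02 -4.0000e-02 -1.7773e+02] t 23.1 F [ 0.5 -0.1 -2.5]
4 rows shift each [-0.     -0.0002  0.0007] mm [-0.  -0.2  0.7]
turn z total deg -0.13 -> 1 rows of -0.0014
(385, 715, 3)
```

View pics/q.png

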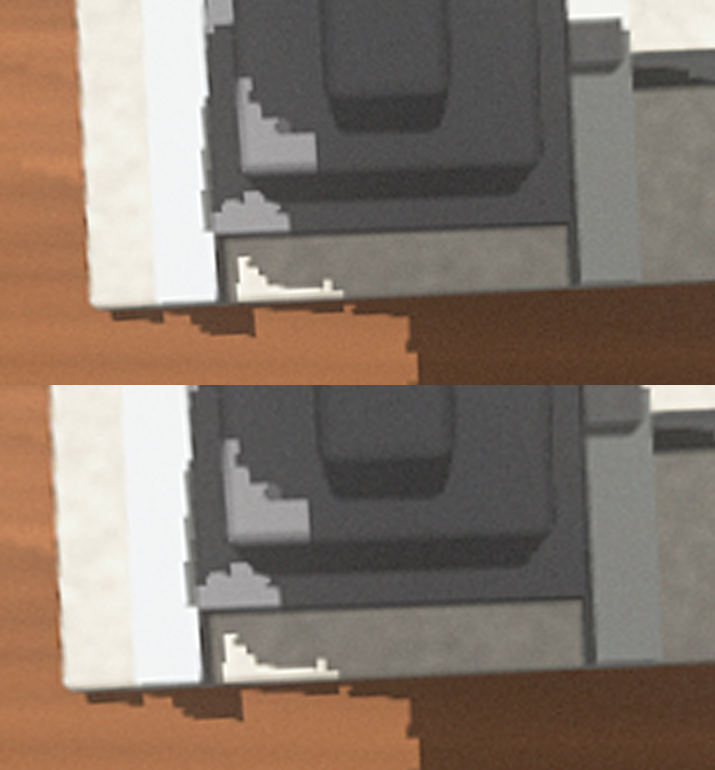

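Emit:
play_rows([
  [0, 0, 0.016, 0, 0, 0],
  [0, 0, 0.016, 0, 0, 0],
  [0, 0, 0.016, 0, 0, 0],
  [0, 0, 0.016, 0, 0, 0],
  [0, 0, 0.012, 0, 0, 0],
  [0, 0, 0.008, 0, 0, 0],
  [0, 0, 0, 0, 0, 0],
  [0, 0, 0, 0, 0, 0],
])

```text
t: 23.95
ee_pos: [0.4819, 0.1006, 0.0771]
eef_rot: [-180.0, -0.0, -177.7]
force: [-0.3, -0.3, -1.4]
gripper_width: 0.0151
```

Emit:
play_rows([
  [-0.02, 0, 0, 0, 0, 0],
  [-0.02, 0, 0, 0, 0, 0],
  [-0.02, 0, 0, 0, 0, 0],
  [-0.02, 0, 0, 0, 0, 0],
  [-0.02, 0, 0, 0, 0, 0],
  [-0.02, 0, 0, 0, 0, 0],
  [-0.02, 0, 0, 0, 0, 0],
  [-0.02, 0, 0, 0, 0, 0],
  [0, 0, 0, 0, 0, 0],
])

```text
t: 24.85
ee_pos: [0.5229, 0.1023, 0.0771]
eef_rot: [180.0, 0.1, -177.7]
force: [-0.1, 0.2, -0.9]
gripper_width: 0.0146
```

Emit:
play_rows([
  [-0.016, 0, 0, 0, 0, 0],
  [-0.016, 0, 0, 0, 0, 0],
  [-0.016, 0, 0, 0, 0, 0],
  [-0.016, 0, 0, 0, 0, 0],
  [-0.016, 0, 0, 0, 0, 0],
  [-0.012, 0, 0, 0, 0, 0],
  [-0.012, 0, 0, 0, 0, 0],
  [0, 0, 0, 0, 0, 0],
])

```text
t: 25.65
ee_pos: [0.5484, 0.1033, 0.077]
eef_rot: [180.0, 0.0, -177.7]
force: [0.9, -0.7, -2.0]
gripper_width: 0.015
```

Emit:
play_rows([
  [-0.006, 0, 0, 0, 0, 0],
  [-0.006, 0, 0, 0, 0, 0],
  [-0.006, 0, 0, 0, 0, 0],
  [0, 0, 0, 0, 0, 0],
])

```text
t: 26.05
ee_pos: [0.5522, 0.1034, 0.077]
eef_rot: [-180.0, -0.0, -177.7]
force: [0.0, 1.0, -2.6]
gripper_width: 0.0149
```

Emit:
play_rows([
  [-0.006, 0, 0, 0, 0, 0],
  [-0.004, 0, 0, 0, 0, 0],
  [0, 0, 0, 0, 0, 0],
])

```text
t: 26.35
ee_pos: [0.5528, 0.1034, 0.0768]
eef_rot: [-180.0, -0.2, -177.7]
force: [-10.8, -1.7, 4.1]
gripper_width: 0.0147
```

Emit:
play_rows([
  [-0.006, 0, 0, 0, 0, 0],
  [0, 0, 0, 0, 0, 0],
])

```text
t: 26.55
ee_pos: [0.553, 0.1033, 0.0768]
eef_rot: [-180.0, -0.4, -177.7]
force: [-18.0, -2.0, 13.5]
gripper_width: 0.0149
```

Emit:
play_rows([
  [0.01, 0, 0, 0, 0, 0],
  [0, 0, 0, 0, 0, 0],
])

```text
t: 26.75
ee_pos: [0.5528, 0.1034, 0.0769]
eef_rot: [-180.0, -0.1, -177.7]
force: [-6.6, -1.6, -0.3]
gripper_width: 0.0144
```

Emit:
play_rows([
  [0, 0, 0, 0, 0, 0],
  [0, 0, 0, 0, 0, 0],
  [0, 0, 0, 0, 0, 0],
  [0, 0, 0, 0, 0, 0],
], gripper=0)

```text
t: 27.15
ee_pos: [0.5543, 0.1036, 0.0772]
eef_rot: [180.0, 0.0, -177.7]
force: [0.2, -0.3, 0.1]
gripper_width: 0.0428
```

Emit:
play_rows([
  [0, 0, -0.04, 0, 0, 0],
  [0, 0, -0.08, 0, 0, 0],
  [0, 0, -0.08, 0, 0, 0],
  [0, 0, -0.08, 0, 0, 0],
  [0, 0, -0.08, 0, 0, 0],
  [0.06, 0, -0.08, 0, 0, 0],
  [0.06, 0, -0.08, 0, 0, 0],
  [0.06, 0, 0, 0, 0, 0],
  [0.06, 0, 0, 0, 0, 0],
  [0, 0, 0, 0, 0, 0],
])

```text
t: 28.15
ee_pos: [0.4924, 0.1011, 0.2079]
eef_rot: [180.0, -0.0, -177.7]
force: [0.2, 0.2, 0.3]
gripper_width: 0.0427
```

Run:
```python
from h import *
plan([.41,.325,.23],173,10)
d=cam("wrist");cv2.imwrite("pics/w11.png",d["color"][:,:,::-1])
ortho(d,True,.40,.62,-.10,.18,.018,2.8,"g7.png")
```

```text
pos [0.4924 0.1011 0.2079] rot [ 1.8000e+02 -1.0000e-02 -1.7771e+02] t 28.15 F [0.2 0.2 0.3]
10 rows shift each [ 0.0294  0.0908 -0.0088] mm [ 73.4 227.  -22.1]
turn z total deg 9.29 -> 2 rows of 0.0516
```

View pics/w11.png

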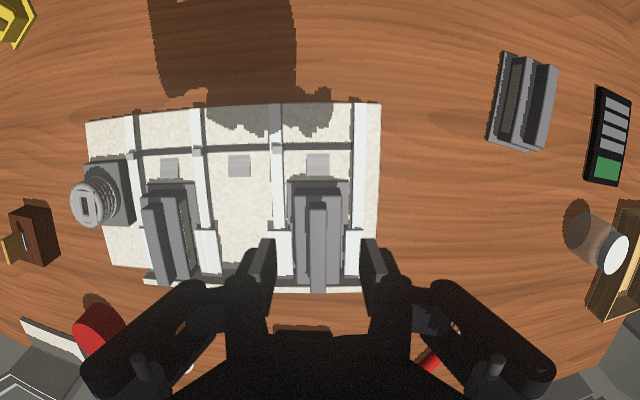

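View pics/g7.png

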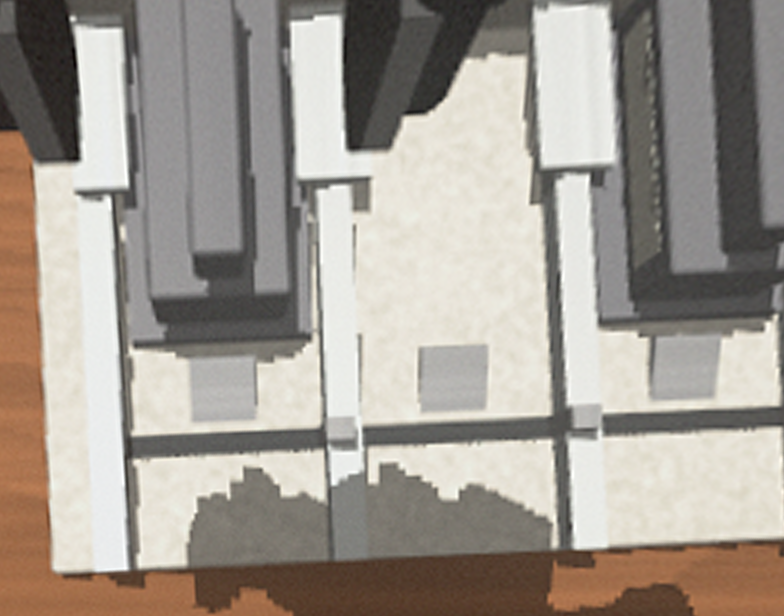

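Emit:
play_rows([
  [0.029, 0.091, 0, 0, 0, 0],
  [0.029, 0.091, 0, 0, 0, 0],
  [0.029, 0.091, 0, 0, 0, 0],
  [0.029, 0.091, 0, 0, 0, 0],
  [0.029, 0.091, 0, 0, 0, 0],
  [0.029, 0.091, 0, 0, 0, 0],
  [0.029, 0.091, 0, 0, 0, 0],
  [0.029, 0.091, 0, 0, 0, 0],
  [0.029, 0.091, 0, 0, 0, 0],
  [0.029, 0.091, 0, 0, 0, 0],
  [0, 0, 0, 0, 0, 0.0516],
  [0, 0, 0, 0, 0, 0.0516],
  [0, 0, 0, 0, 0, 0],
  [0, 0, 0, 0, 0, 0],
], gripper=0.2)

```text
t: 29.6
ee_pos: [0.413, 0.3258, 0.2071]
eef_rot: [180.0, 0.0, 173.1]
force: [0.0, -0.2, 0.3]
gripper_width: 0.0513
```

Run:
```python
from h import *
plan([.41,.325,.2],173,10)
d=cam("wrist");cv2.imwrite("pics/w12.png",d["color"][:,:,::-1])
ortho(d,True,.32,.48,.23,.43,.064,4,"p3.png")
```

```text
pos [0.413  0.3258 0.2071] rot [1.7999e+02 1.0000e-02 1.7312e+02] t 29.6 F [ 0.  -0.2  0.3]
10 rows shift each [ 0.0011 -0.0005  0.0029] mm [ 2.9 -1.1  7.1]
turn z total deg 0.12 -> 1 rows of 0.0014
```

View pics/p3.png

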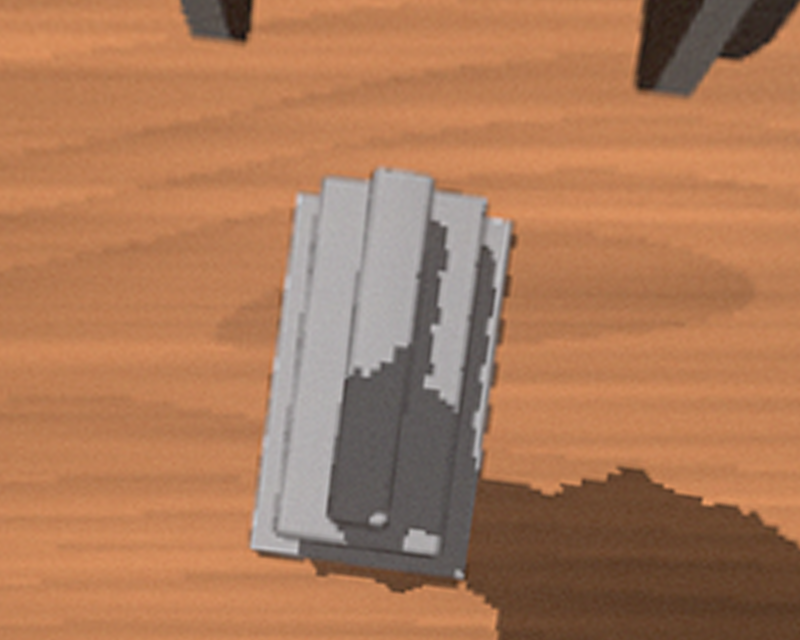

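```bash
python3 -c "
from h import *
plan([.3925,.335,.0662],172.6,1)"
```

```text
pos [0.4129 0.3257 0.2071] rot [1.7999e+02 1.0000e-02 1.7311e+02] t 29.65 F [-0.5 -0.1 -0. ]
1 rows shift each [0.0856 0.0271 0.5637] mm [ 21.4   6.8 140.9]
turn z total deg 0.51 -> 1 rows of 0.0057
```

Emit:
play_rows([
  [0.043, 0.0135, 0, 0, 0, 0],
  [0.043, 0.0135, 0, 0, 0, 0.0057],
  [0, 0, 0.0705, 0, 0, 0],
  [0, 0, 0.0705, 0, 0, 0],
  [0, 0, 0.0705, 0, 0, 0],
  [0, 0, 0.0705, 0, 0, 0],
  [0, 0, 0.0705, 0, 0, 0],
  [0, 0, 0.0705, 0, 0, 0],
  [0, 0, 0.0705, 0, 0, 0],
  [0, 0, 0.0705, 0, 0, 0],
  [0, 0, 0, 0, 0, 0],
  [0, 0, 0, 0, 0, 0],
])

```text
t: 30.85
ee_pos: [0.3913, 0.3351, 0.0663]
eef_rot: [-180.0, -0.0, 172.5]
force: [0.8, 1.0, 0.2]
gripper_width: 0.0511
```

Run:
```python
from h import *
plan([.3925,.335,.0662],172.6,1)
d=cam("wrist");cv2.imwrite("pics/w13.png",d["color"][:,:,::-1])
```

```text
pos [0.3913 0.3351 0.0663] rot [-1.7997e+02 -3.0000e-02  1.7250e+02] t 30.85 F [0.8 1.  0.2]
1 rows shift each [-0.0049  0.0004  0.0003] mm [-1.2  0.1  0.1]
turn z total deg -0.1 -> 1 rows of -0.0011
```

View pics/w13.png

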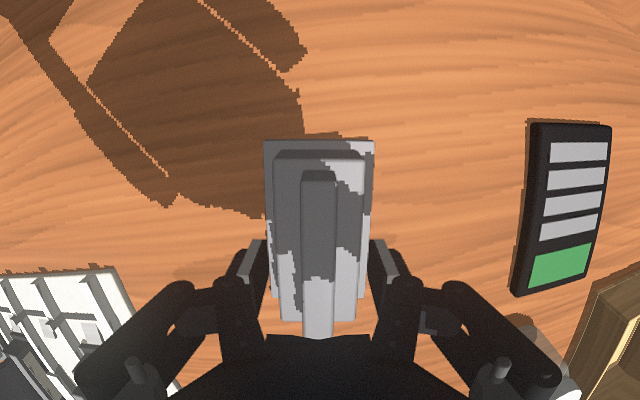

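Emit:
play_rows([
  [0, 0, 0, 0, 0, 0],
  [0, 0, 0, 0, 0, 0],
  [0, 0, 0, 0, 0, 0],
  [0, 0, 0, 0, 0, 0],
  [0, 0, 0, 0, 0, 0],
  [0, 0, 0, 0, 0, 0],
], gripper=-1, squeeze=50)

```text
t: 31.5
ee_pos: [0.3922, 0.3352, 0.0669]
eef_rot: [180.0, 0.0, 172.5]
force: [-1.2, 0.3, 10.7]
gripper_width: 0.0148
```

Emit:
play_rows([
  [0, 0, -0.03, 0, 0, 0],
  [0, 0, -0.06, 0, 0, 0],
  [0, 0, -0.06, 0, 0, 0],
  [0, 0, -0.06, 0, 0, 0],
  [0, 0, -0.06, 0, 0, 0],
  [0, 0, -0.06, 0, 0, 0],
  [0, 0, -0.06, 0, 0, 0],
  [0, 0, -0.06, 0, 0, 0],
  [0, 0, 0, 0, 0, 0],
])

```text
t: 32.4
ee_pos: [0.3927, 0.3354, 0.1805]
eef_rot: [179.9, 0.1, 172.5]
force: [-0.2, 0.7, -3.3]
gripper_width: 0.0148
```

```bash
python3 -c "
from h import *
plan([.4852,.0165,.18],182.3,12)"
```

```text
pos [0.3927 0.3354 0.1805] rot [1.7988e+02 1.3000e-01 1.7247e+02] t 32.4 F [-0.2  0.7 -3.3]
12 rows shift each [-4.450e-02 -1.014e-01  1.000e-04] mm [-1.335e+02 -3.041e+02  2.000e-01]
turn z total deg -9.83 -> 2 rows of -0.0546
```

Emit:
play_rows([
  [-0.0445, -0.1014, 0, 0, 0, 0],
  [-0.0445, -0.1014, 0, 0, 0, 0],
  [-0.0445, -0.1014, 0, 0, 0, 0],
  [-0.0445, -0.1014, 0, 0, 0, 0],
  [-0.0445, -0.1014, 0, 0, 0, 0],
  [-0.0445, -0.1014, 0, 0, 0, 0],
  [-0.0445, -0.1014, 0, 0, 0, 0],
  [-0.0445, -0.1014, 0, 0, 0, 0],
  [-0.0445, -0.1014, 0, 0, 0, 0],
  [-0.0445, -0.1014, 0, 0, 0, 0],
  [-0.0445, -0.1014, 0, 0, 0, 0],
  [-0.0445, -0.1014, 0, 0, 0, 0],
  [0, 0, 0, 0, 0, -0.0546],
  [0, 0, 0, 0, 0, -0.0546],
  [0, 0, 0, 0, 0, 0],
  [0, 0, 0, 0, 0, 0],
])

```text
t: 34.0
ee_pos: [0.4841, 0.0159, 0.1782]
eef_rot: [180.0, -0.0, -177.8]
force: [0.2, -0.2, -3.2]
gripper_width: 0.0148
```

```bash
python3 -c "
from h import *
plan([.4852,.0165,.097],182.35,1)"
```

```text
pos [0.4841 0.0159 0.1782] rot [ 1.8000e+02 -3.0000e-02 -1.7784e+02] t 34.0 F [ 0.2 -0.2 -3.2]
1 rows shift each [-0.0046  0.0023  0.3248] mm [-1.1  0.6 81.2]
turn z total deg -0.19 -> 1 rows of -0.0021
```

Emit:
play_rows([
  [-0.0046, 0.0023, 0, 0, 0, -0.002],
  [0, 0, 0.054, 0, 0, 0],
  [0, 0, 0.054, 0, 0, 0],
  [0, 0, 0.054, 0, 0, 0],
  [0, 0, 0.054, 0, 0, 0],
  [0, 0, 0.054, 0, 0, 0],
  [0, 0, 0.054, 0, 0, 0],
  [0, 0, 0, 0, 0, 0],
  [0, 0, 0, 0, 0, 0],
])

```text
t: 34.9
ee_pos: [0.4855, 0.0166, 0.0976]
eef_rot: [180.0, -0.0, -177.5]
force: [0.4, 0.3, -2.5]
gripper_width: 0.0146
```

Run:
```python
from h import *
plan([.4852,.0165,.097],182.35,1)
d=cam("wrist");cv2.imwrite("pics/w14.png",d["color"][:,:,::-1])
a=ortho(d,True,.40,.47,-.05,.08,.038,5.5,"q1.png")
b=ortho(d,True,.40,.47,-.05,.08,.024,5.5,"q2.png")
cv2.imwrite("pics/qb.png",np.vstack([a,b])[:,:,::-1])
```

```text
pos [0.4855 0.0166 0.0976] rot [ 1.8000e+02 -3.0000e-02 -1.7754e+02] t 34.9 F [ 0.4  0.3 -2.5]
1 rows shift each [ 0.0012 -0.0004  0.0025] mm [ 0.3 -0.1  0.6]
turn z total deg 0.11 -> 1 rows of 0.0012
```

View pics/qb.png

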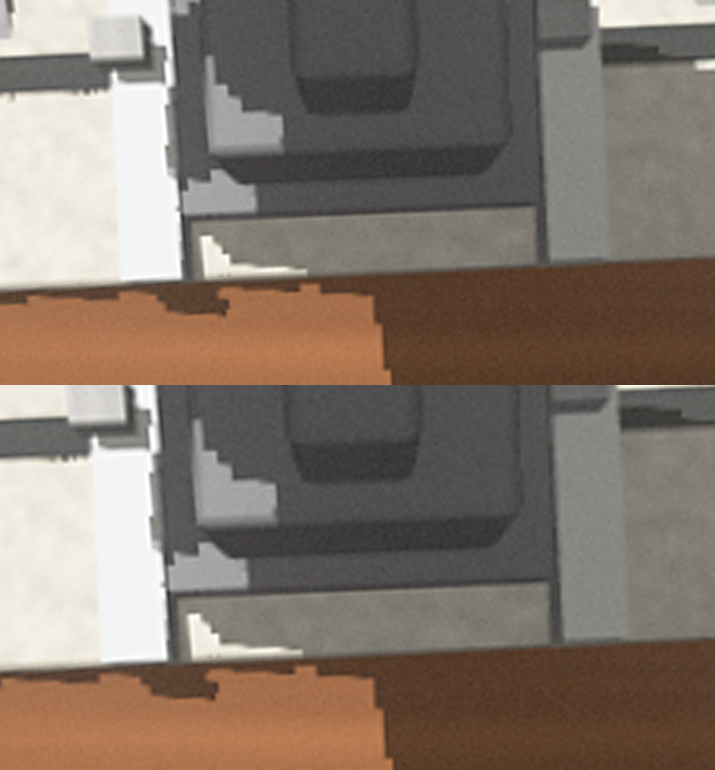

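Emit:
play_rows([
  [0, 0, 0.016, 0, 0, 0],
  [0, 0, 0.016, 0, 0, 0],
  [0, 0, 0.016, 0, 0, 0],
  [0, 0, 0.016, 0, 0, 0],
  [0, 0, 0.012, 0, 0, 0],
  [0, 0, 0.007, 0, 0, 0],
  [0, 0, 0, 0, 0, 0],
  [0, 0, 0, 0, 0, 0],
])

```text
t: 35.75
ee_pos: [0.4856, 0.0164, 0.0769]
eef_rot: [-180.0, 0.0, -177.5]
force: [-1.0, 0.1, 4.1]
gripper_width: 0.015
```

Emit:
play_rows([
  [-0.02, 0, 0, 0, 0, 0],
  [-0.02, 0, 0, 0, 0, 0],
  [-0.02, 0, 0, 0, 0, 0],
  [-0.02, 0, 0, 0, 0, 0],
  [-0.02, 0, 0, 0, 0, 0],
  [-0.02, 0, 0, 0, 0, 0],
  [-0.02, 0, 0, 0, 0, 0],
  [-0.02, 0, 0, 0, 0, 0],
  [0, 0, 0, 0, 0, 0],
])

```text
t: 36.65
ee_pos: [0.5268, 0.0182, 0.0769]
eef_rot: [-180.0, 0.1, -177.5]
force: [1.9, 0.7, 4.8]
gripper_width: 0.0146
```

Emit:
play_rows([
  [-0.016, 0, 0, 0, 0, 0],
  [-0.016, 0, 0, 0, 0, 0],
  [-0.016, 0, 0, 0, 0, 0],
  [-0.016, 0, 0, 0, 0, 0],
  [-0.016, 0, 0, 0, 0, 0],
  [-0.012, 0, 0, 0, 0, 0],
  [-0.012, 0, 0, 0, 0, 0],
  [0, 0, 0, 0, 0, 0],
])

```text
t: 37.45
ee_pos: [0.5521, 0.0193, 0.0769]
eef_rot: [-180.0, 0.0, -177.5]
force: [0.4, -0.3, 3.5]
gripper_width: 0.0149
```

Emit:
play_rows([
  [-0.006, 0, 0, 0, 0, 0],
  [-0.006, 0, 0, 0, 0, 0],
  [-0.006, 0, 0, 0, 0, 0],
  [0, 0, 0, 0, 0, 0],
])

```text
t: 37.85
ee_pos: [0.556, 0.0195, 0.0769]
eef_rot: [180.0, 0.0, -177.5]
force: [-0.5, 0.2, 6.5]
gripper_width: 0.0148
```

Emit:
play_rows([
  [-0.006, 0, 0, 0, 0, 0],
  [-0.004, 0, 0, 0, 0, 0],
  [0, 0, 0, 0, 0, 0],
])

```text
t: 38.15
ee_pos: [0.5569, 0.0196, 0.0769]
eef_rot: [180.0, -0.2, -177.5]
force: [-9.8, -1.2, 14.7]
gripper_width: 0.0147
```

Emit:
play_rows([
  [-0.006, 0, 0, 0, 0, 0],
  [0, 0, 0, 0, 0, 0],
])

```text
t: 38.35
ee_pos: [0.5571, 0.0195, 0.0769]
eef_rot: [180.0, -0.3, -177.5]
force: [-16.3, -3.0, 22.9]
gripper_width: 0.0145
```

Emit:
play_rows([
  [0.01, 0, -0.002, 0, 0, 0],
  [0, 0, 0, 0, 0, 0],
])

```text
t: 38.55
ee_pos: [0.5569, 0.0196, 0.0771]
eef_rot: [180.0, -0.0, -177.5]
force: [-1.5, -0.7, -2.1]
gripper_width: 0.0148
```

Emit:
play_rows([
  [0, 0, 0, 0, 0, 0],
  [0, 0, 0, 0, 0, 0],
  [0, 0, 0, 0, 0, 0],
  [0, 0, 0, 0, 0, 0],
], gripper=0)

```text
t: 38.95
ee_pos: [0.5576, 0.0196, 0.0773]
eef_rot: [180.0, 0.0, -177.5]
force: [-0.3, 1.0, -0.9]
gripper_width: 0.0429
```

Emit:
play_rows([
  [0, 0, -0.04, 0, 0, 0],
  [0, 0, -0.08, 0, 0, 0],
  [0, 0, -0.08, 0, 0, 0],
  [0, 0, -0.08, 0, 0, 0],
  [0, 0, -0.08, 0, 0, 0],
  [0.06, 0, -0.08, 0, 0, 0],
  [0.06, 0, -0.08, 0, 0, 0],
  [0.06, 0, 0, 0, 0, 0],
  [0.06, 0, 0, 0, 0, 0],
  [0, 0, 0, 0, 0, 0],
])

```text
t: 39.95
ee_pos: [0.496, 0.017, 0.2081]
eef_rot: [180.0, -0.0, -177.5]
force: [0.4, -0.2, -0.6]
gripper_width: 0.0425
```

Run:
```python
from h import *
plan([.53,-.34,.23],180,10)
d=cam("wrist");cv2.imwrite("pics/w15.png",d["color"][:,:,::-1])
ortho(d,True,.40,.60,-.12,.16,.018,2.8,"g8.png")
ortho(d,True,.46,.66,-.42,-.10,.07,2.5,"k1.png")
```

```text
pos [0.496  0.017  0.2081] rot [ 1.8000e+02 -2.0000e-02 -1.7752e+02] t 39.95 F [ 0.4 -0.2 -0.6]
10 rows shift each [-0.0074 -0.1432 -0.0088] mm [ -18.5 -358.1  -21.9]
turn z total deg 2.48 -> 1 rows of 0.0276
```

View pics/w15.png

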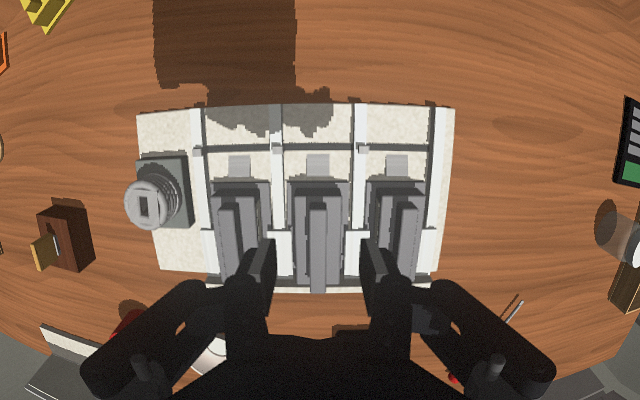

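View pics/g8.png

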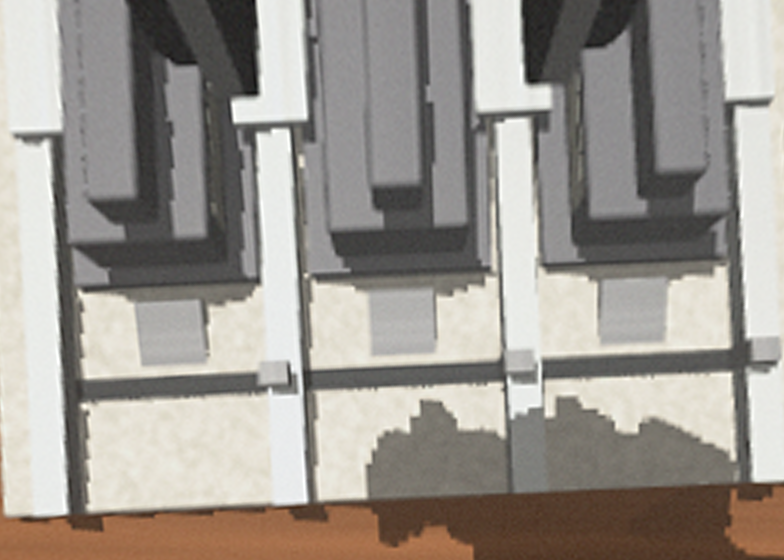

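Emit:
play_rows([
  [-0.02, -0.12, -0.008, 0, 0, 0],
  [-0.02, -0.12, -0.008, 0, 0, 0],
  [-0.02, -0.12, -0.008, 0, 0, 0],
  [-0.02, -0.12, -0.008, 0, 0, 0],
  [-0.02, -0.12, -0.008, 0, 0, 0],
  [-0.02, -0.12, -0.008, 0, 0, 0],
  [-0.02, -0.12, -0.008, 0, 0, 0],
  [-0.02, -0.12, -0.008, 0, 0, 0],
  [-0.02, -0.12, -0.008, 0, 0, 0],
  [-0.02, -0.12, -0.008, 0, 0, 0],
  [-0.02, -0.12, -0.008, 0, 0, 0],
  [-0.02, -0.12, -0.008, 0, 0, 0],
  [0, 0, 0, 0, 0, 0],
  [0, 0, 0, 0, 0, 0],
])

```text
t: 41.4
ee_pos: [0.5734, -0.3408, 0.231]
eef_rot: [180.0, -0.0, -177.6]
force: [1.2, 0.3, -1.4]
gripper_width: 0.0427
```

Run:
```python
from h import *
plan([.58,-.34,.2],180,10)
d=cam("wrist");cv2.imwrite("pics/w16.png",d["color"][:,:,::-1])
ortho(d,True,.53,.64,-.41,-.27,.081,5.5,"k2.png")
ortho(d,True,.53,.64,-.41,-.27,.045,5.5,"k3.png")
```

```text
pos [ 0.5734 -0.3408  0.231 ] rot [ 1.7999e+02 -1.0000e-02 -1.7758e+02] t 41.4 F [ 1.2  0.3 -1.4]
10 rows shift each [-0.0027  0.0002  0.0124] mm [-6.6  0.5 31. ]
turn z total deg 2.42 -> 1 rows of 0.0269
```

View pics/w16.png

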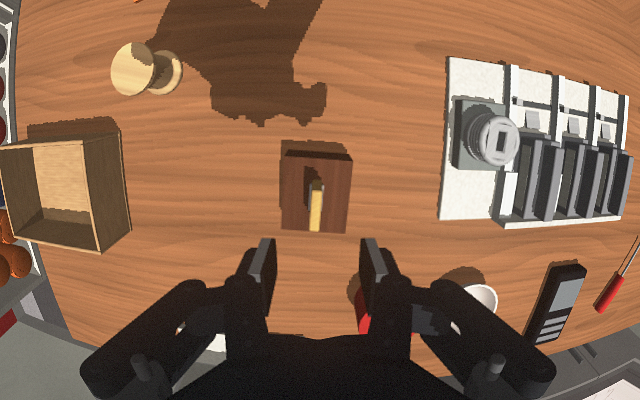

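View pics/k2.png

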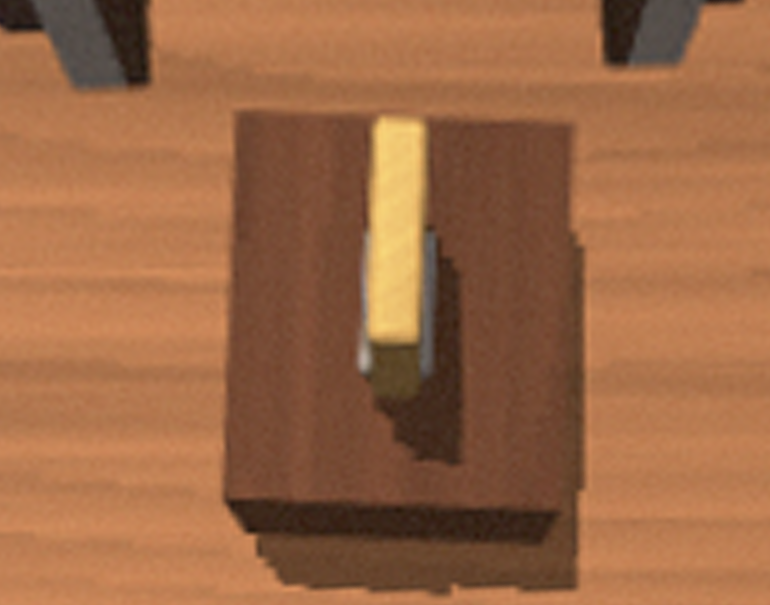

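View pics/k3.png

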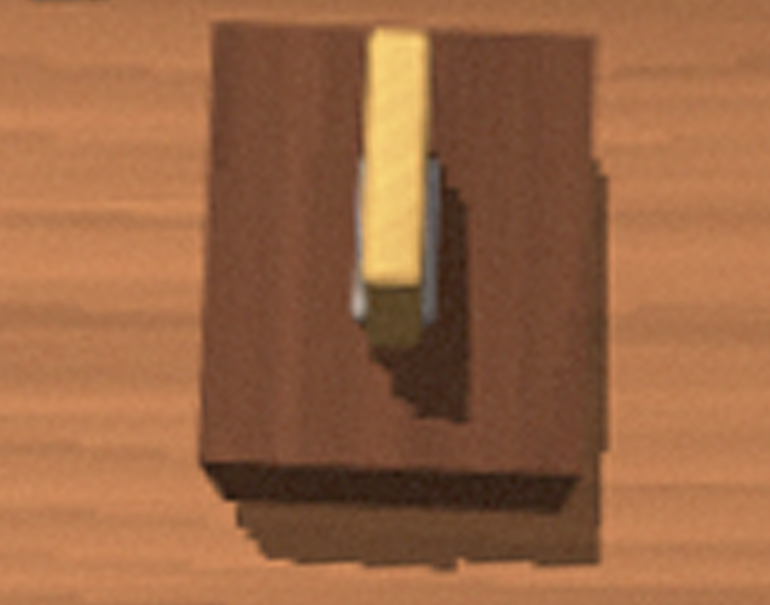

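```bash
python3 -c "
from h import *
plan([.5938,-.3422,.077],178,1)"
```

```text
pos [ 0.5732 -0.3399  0.231 ] rot [ 1.7997e+02 -2.0000e-02 -1.7753e+02] t 41.45 F [-0.9  1.3 -0. ]
1 rows shift each [-0.0821 -0.013   0.6159] mm [-20.5  -3.2 154. ]
turn z total deg 4.47 -> 1 rows of 0.0496
```

Emit:
play_rows([
  [-0.041, -0.0065, 0, 0, 0, 0],
  [-0.041, -0.0065, 0, 0, 0, 0.0496],
  [0, 0, 0.0766, 0, 0, 0],
  [0, 0, 0.0766, 0, 0, 0],
  [0, 0, 0.0766, 0, 0, 0],
  [0, 0, 0.0766, 0, 0, 0],
  [0, 0, 0, 0, 0, 0],
  [0, 0, 0, 0, 0, 0],
])

```text
t: 42.25
ee_pos: [0.5943, -0.3419, 0.155]
eef_rot: [180.0, -0.0, 178.1]
force: [-0.2, -0.2, 0.1]
gripper_width: 0.0428
```

Run:
```python
from h import *
plan([.5938,-.3422,.077],178,1)
d=cam("wrist");cv2.imwrite("pics/w17.png",d["color"][:,:,::-1])
ortho(d,True,.54,.64,-.40,-.28,.091,6,"k4.png")
ortho(d,True,.54,.64,-.40,-.28,.045,6,"k5.png")
```

```text
pos [ 0.5943 -0.3419  0.155 ] rot [ 1.7999e+02 -1.0000e-02  1.7806e+02] t 42.25 F [-0.2 -0.2  0.1]
1 rows shift each [ 0.002  -0.0014  0.312 ] mm [ 0.5 -0.3 78. ]
turn z total deg 0.06 -> 1 rows of 0.0007
```

View pics/k4.png

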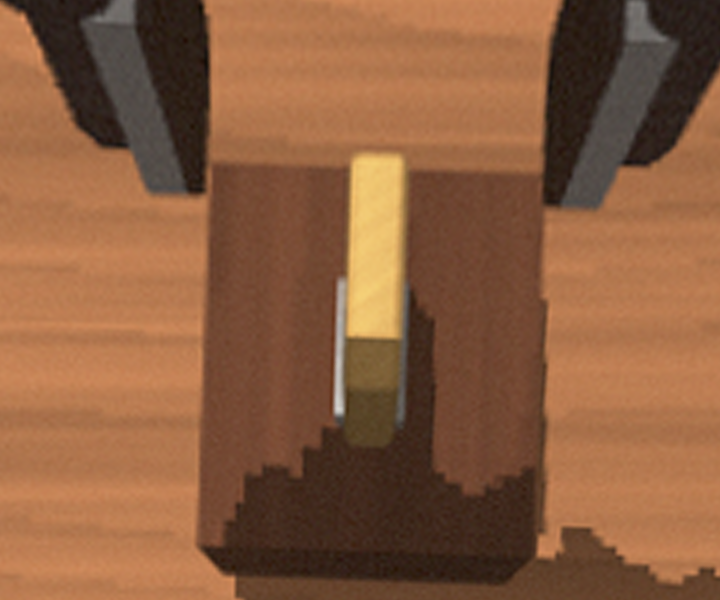

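View pics/k5.png

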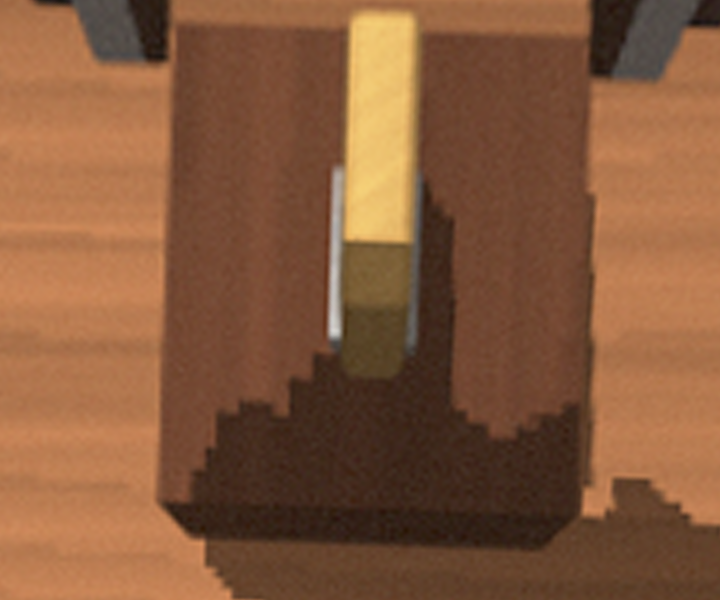

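Emit:
play_rows([
  [0, -0.002, 0.039, 0, 0, 0],
  [0, 0, 0.039, 0, 0, 0],
  [0, 0, 0.039, 0, 0, 0],
  [0, 0, 0.039, 0, 0, 0],
  [0, 0, 0.039, 0, 0, 0],
  [0, 0, 0.039, 0, 0, 0],
  [0, 0, 0.039, 0, 0, 0],
  [0, 0, 0.039, 0, 0, 0],
  [0, 0, 0, 0, 0, 0],
  [0, 0, 0, 0, 0, 0],
])

```text
t: 43.3
ee_pos: [0.5937, -0.3429, 0.0765]
eef_rot: [180.0, -0.0, 178.0]
force: [-0.0, -0.1, -0.7]
gripper_width: 0.0427
```

Run:
```python
from h import *
plan([.5938,-.3422,.077],178,1)
d=cam("wrist");cv2.imwrite("pics/w18.png",d["color"][:,:,::-1])
```

```text
pos [ 0.5937 -0.3429  0.0765] rot [ 1.7999e+02 -2.0000e-02  1.7802e+02] t 43.3 F [-0.  -0.1 -0.7]
1 rows shift each [-0.0004  0.0028 -0.002 ] mm [-0.1  0.7 -0.5]
turn z total deg 0.02 -> 1 rows of 0.0002
```

View pics/w18.png

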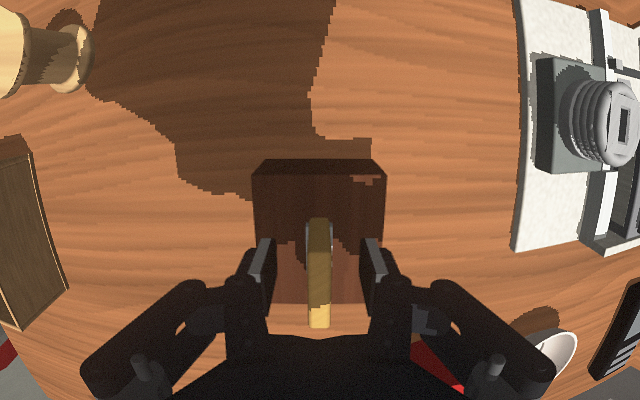

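Emit:
play_rows([
  [0, 0, 0, 0, 0, 0],
  [0, 0, 0, 0, 0, 0],
  [0, 0, 0, 0, 0, 0],
  [0, 0, 0, 0, 0, 0],
  [0, 0, 0, 0, 0, 0],
  [0, 0, 0, 0, 0, 0],
], gripper=-1, squeeze=60)

```text
t: 43.95
ee_pos: [0.594, -0.3431, 0.0772]
eef_rot: [-180.0, 0.0, 178.0]
force: [-0.9, 0.4, 6.4]
gripper_width: 0.0096
```

Run:
```python
from h import *
s=sense();print(s["ee_pos"],s["eef_rot"],s["force"],s["torque"],s["gripper_width"])
```

```text
[ 0.59397476 -0.34311615  0.07724636] [-1.79976768e+02  3.94552444e-02  1.78020907e+02] [-0.9178365   0.43123339  6.39248026] [ 0.11177083  0.17385431 -0.00879288] 0.009635799633187943
```

Emit:
play_rows([
  [0, 0, -0.02, 0, 0, 0],
  [0, 0, -0.02, 0, 0, 0],
  [0, 0, -0.02, 0, 0, 0],
  [0, 0, -0.04, 0, 0, 0],
  [0, 0, -0.04, 0, 0, 0],
  [0, 0, -0.06, 0, 0, 0],
  [0, 0, -0.08, 0, 0, 0],
  [0, 0, -0.08, 0, 0, 0],
  [0, 0, -0.08, 0, 0, 0],
  [0, 0, -0.04, 0, 0, 0],
  [0, 0, 0, 0, 0, 0],
])

```text
t: 45.05
ee_pos: [0.5945, -0.3434, 0.1988]
eef_rot: [-179.9, 0.2, 178.0]
force: [0.9, -0.7, -0.3]
gripper_width: 0.0095
```

Run:
```python
from h import *
plan([.519,-.155,.197],182.35,8)
d=cam("wrist");cv2.imwrite("pics/w19.png",d["color"][:,:,::-1])
```

```text
pos [ 0.5945 -0.3434  0.1988] rot [-1.7991e+02  1.5000e-01  1.7802e+02] t 45.05 F [ 0.9 -0.7 -0.3]
8 rows shift each [0.041  0.0929 0.0007] mm [ 81.9 185.7   1.3]
turn z total deg -4.33 -> 1 rows of -0.0481
```

View pics/w19.png

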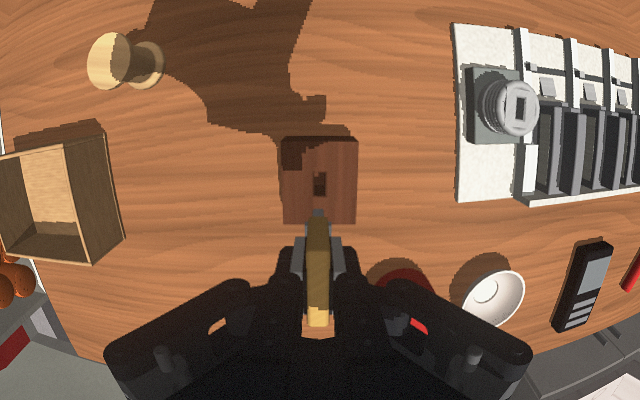

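Run:
```python
from h import *
d=cam("wrist");s=sense()
z=s["ee_pos"][2]-.0772+.091
ortho(d,True,.56,.63,-.385,-.305,z,9,"k6.png")
ortho(d,True,.54,.65,-.40,-.28,.045,6,"k7.png")
```

```text
(no output)
```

View pics/k6.png

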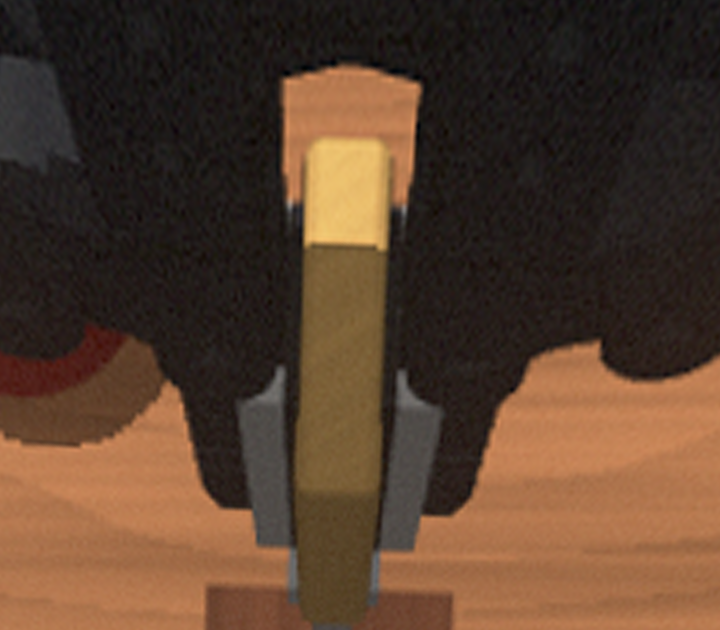

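View pics/k7.png

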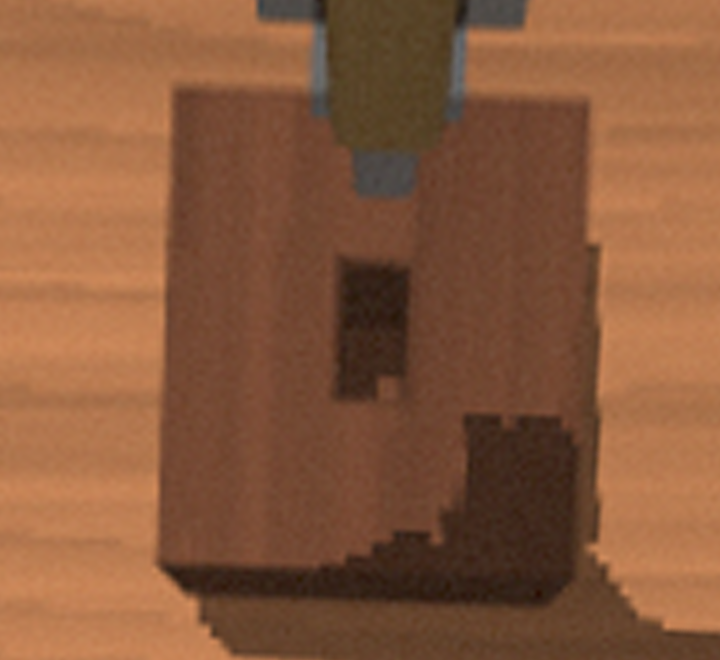

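Emit:
play_rows([
  [0.041, 0.093, 0, 0, 0, 0],
  [0.041, 0.093, 0, 0, 0, 0],
  [0.041, 0.093, 0, 0, 0, 0],
  [0.041, 0.093, 0, 0, 0, 0],
  [0.041, 0.093, 0, 0, 0, 0],
  [0.041, 0.093, 0, 0, 0, 0],
  [0.041, 0.093, 0, 0, 0, 0],
  [0.041, 0.093, 0, 0, 0, 0],
  [0, 0, 0, 0, 0, -0.0481],
  [0, 0, 0, 0, 0, 0],
  [0, 0, 0, 0, 0, 0],
])

```text
t: 46.25
ee_pos: [0.5181, -0.1543, 0.1961]
eef_rot: [180.0, -0.0, -177.8]
force: [0.2, -0.0, -1.4]
gripper_width: 0.0096
```

Run:
```python
from h import *
plan([.519,-.155,.197],182.35,8)
d=cam("wrist");cv2.imwrite("pics/w20.png",d["color"][:,:,::-1])
ortho(d,True,.47,.57,-.21,-.10,.072,6,"l1.png")
```

```text
pos [ 0.5181 -0.1543  0.1961] rot [ 1.7999e+02 -4.0000e-02 -1.7776e+02] t 46.25 F [ 0.2 -0.  -1.4]
8 rows shift each [-0.0004 -0.0004 -0.0004] mm [-0.9 -0.7 -0.9]
turn z total deg -0.11 -> 1 rows of -0.0012
```

View pics/w20.png

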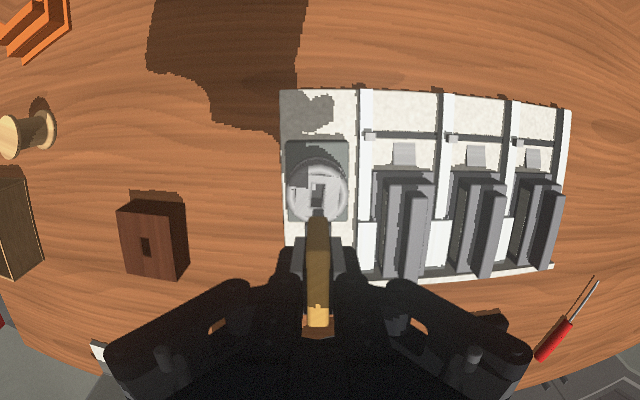

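View pics/l1.png

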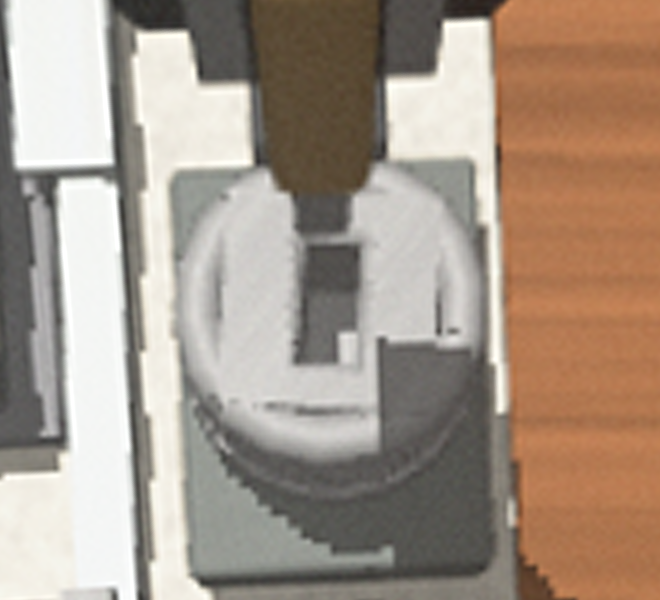

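```bash
python3 -c "
from h import *
plan([.5186,-.1552,.146],177.3,1)"
```

```text
pos [ 0.5182 -0.1545  0.1962] rot [ 1.7999e+02 -3.0000e-02 -1.7778e+02] t 46.3 F [ 0.   0.8 -0.7]
1 rows shift each [-0.0017 -0.0028  0.2009] mm [-0.4 -0.7 50.2]
turn z total deg 4.92 -> 1 rows of 0.0547
```

Emit:
play_rows([
  [-0.0017, -0.0028, 0, 0, 0, 0.0547],
  [0, 0, 0.05, 0, 0, 0],
  [0, 0, 0.05, 0, 0, 0],
  [0, 0, 0.05, 0, 0, 0],
  [0, 0, 0.05, 0, 0, 0],
  [0, 0, 0, 0, 0, 0],
  [0, 0, 0, 0, 0, 0],
  [0, 0, 0, 0, 0, 0],
])

```text
t: 47.1
ee_pos: [0.5189, -0.155, 0.147]
eef_rot: [-180.0, 0.0, 177.4]
force: [-0.8, 0.1, -0.5]
gripper_width: 0.0094
```

Run:
```python
from h import *
plan([.5186,-.1552,.146],177.3,1)
d=cam("wrist");crop(d,(240,130,400,250),"w21.png",5)
ortho(d,True,.47,.57,-.21,-.10,.072,6,"l2.png")
```

```text
pos [ 0.5189 -0.155   0.147 ] rot [-1.7999e+02  3.0000e-02  1.7744e+02] t 47.1 F [-0.8  0.1 -0.5]
1 rows shift each [ 0.0012 -0.0009  0.004 ] mm [ 0.3 -0.2  1. ]
turn z total deg 0.14 -> 1 rows of 0.0015
```

View pics/w21.png

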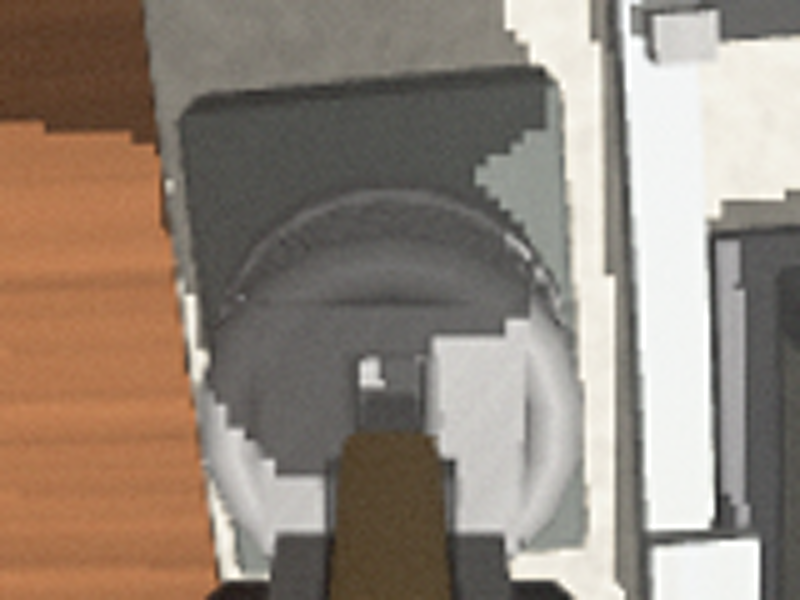

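View pics/l2.png

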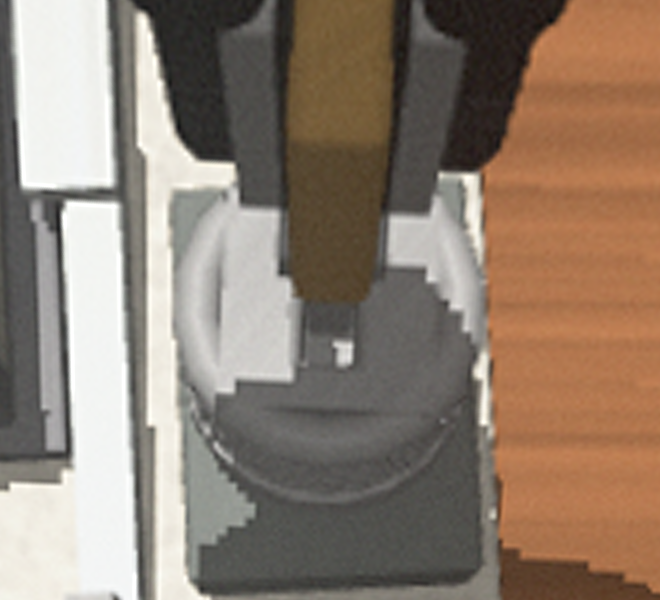

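Run:
```python
from h import *
d=cam("wrist")
c=d["color"][190:230,295:345,::-1].astype(np.float32)
c=np.clip((c-30)*2.2,0,255).astype(np.uint8)
cv2.imwrite("pics/z1.png",cv2.resize(c,None,fx=15,fy=15,interpolation=cv2.INTER_CUBIC))
```

```text
(no output)
```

View pics/z1.png

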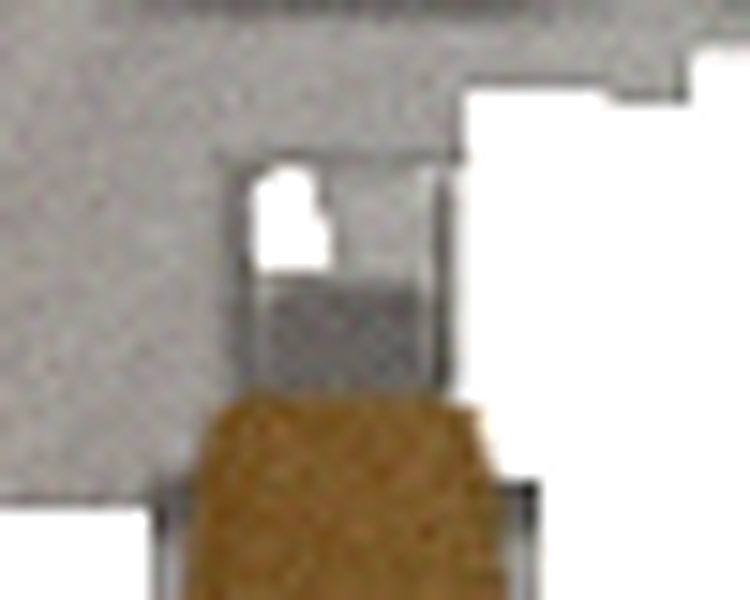

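Run:
```python
from h import *
d=cam("wrist");s=sense()
zt=s["ee_pos"][2]-.0672
print(zt,s["ee_pos"])
a=onz(d,(318,208.4),zt,True);b=onz(d,(318,200.6),.072,True);print(a,b,(a-b)*1000)
```

```text
0.07999705458235427 [ 0.51895105 -0.15498444  0.14719705]
[ 0.5116133  -0.15439223  0.07999705] [ 0.50897556 -0.15426555  0.072     ] [ 2.63774547 -0.12668348  7.99705458]
```

Emit:
play_rows([
  [0.005, 0, 0.012, 0, 0, 0],
  [0, 0, 0.012, 0, 0, 0],
  [0, 0, 0, 0, 0, 0],
  [0, 0, 0, 0, 0, 0],
])

```text
t: 47.65
ee_pos: [0.5173, -0.1548, 0.1406]
eef_rot: [180.0, -0.0, 177.4]
force: [-0.1, -0.1, 0.1]
gripper_width: 0.0091
```

Run:
```python
from h import *
d=cam("wrist");s=sense();print(s["ee_pos"],s["eef_rot"],s["force"])
c=d["color"][180:230,295:345,::-1].astype(np.float32)
c=np.clip((c-30)*2.2,0,255).astype(np.uint8)
cv2.imwrite("pics/z2.png",cv2.resize(c,None,fx=12,fy=12,interpolation=cv2.INTER_CUBIC))
```

```text
[ 0.51741055 -0.15487405  0.14066668] [ 1.79999461e+02 -3.57317963e-03  1.77425339e+02] [-0.44960703  0.68624483 -0.80033851]
```

View pics/z2.png

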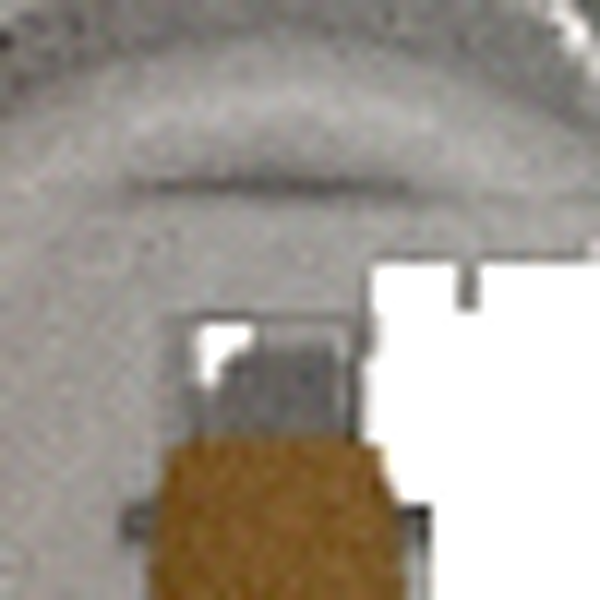

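Emit:
play_rows([
  [0, 0, 0.008, 0, 0, 0],
  [0, 0, 0.008, 0, 0, 0],
  [0, 0, 0.008, 0, 0, 0],
  [0, 0, 0.008, 0, 0, 0],
  [0, 0, 0, 0, 0, 0],
])

```text
t: 48.2
ee_pos: [0.5175, -0.1549, 0.1325]
eef_rot: [180.0, 0.0, 177.4]
force: [2.9, -0.3, -1.0]
gripper_width: 0.0095
```

Emit:
play_rows([
  [-0.002, 0, 0.01, 0, 0, 0],
  [0, 0, 0.012, 0, 0, 0],
  [0, 0, 0.012, 0, 0, 0],
  [0, 0, 0.012, 0, 0, 0],
  [0, 0, 0, 0, 0, 0],
])

```text
t: 48.7
ee_pos: [0.5177, -0.1548, 0.1207]
eef_rot: [180.0, -0.0, 177.4]
force: [-0.1, 0.4, -0.4]
gripper_width: 0.0091
```

Emit:
play_rows([
  [0, 0, 0.016, 0, 0, 0],
  [0, 0, 0.016, 0, 0, 0],
  [0, 0, 0.014, 0, 0, 0],
  [0, 0, 0.01, 0, 0, 0],
  [0, 0, 0, 0, 0, 0],
])

```text
t: 49.2
ee_pos: [0.5178, -0.1548, 0.1068]
eef_rot: [180.0, -0.0, 177.4]
force: [-0.2, -0.2, -0.9]
gripper_width: 0.0093
```

Emit:
play_rows([
  [0, 0, 0.006, 0, 0, 0],
  [0, 0, 0.004, 0, 0, 0],
  [0, 0, 0, 0, 0, 0],
  [0, 0, 0, 0, 0, 0],
])

```text
t: 49.6
ee_pos: [0.5179, -0.1549, 0.1047]
eef_rot: [-180.0, 0.0, 177.4]
force: [0.2, 1.0, -0.9]
gripper_width: 0.0093
```

Run:
```python
from h import *
d=cam("wrist");s=sense();print(s["ee_pos"],s["eef_rot"],s["force"])
crop(d,(220,130,420,280),"w22.png",4)
```

```text
[ 0.51794123 -0.1548689   0.10477065] [-1.79998152e+02  6.42001568e-03  1.77428020e+02] [-0.05729309  0.25506351 -0.84347646]
```

View pics/w22.png

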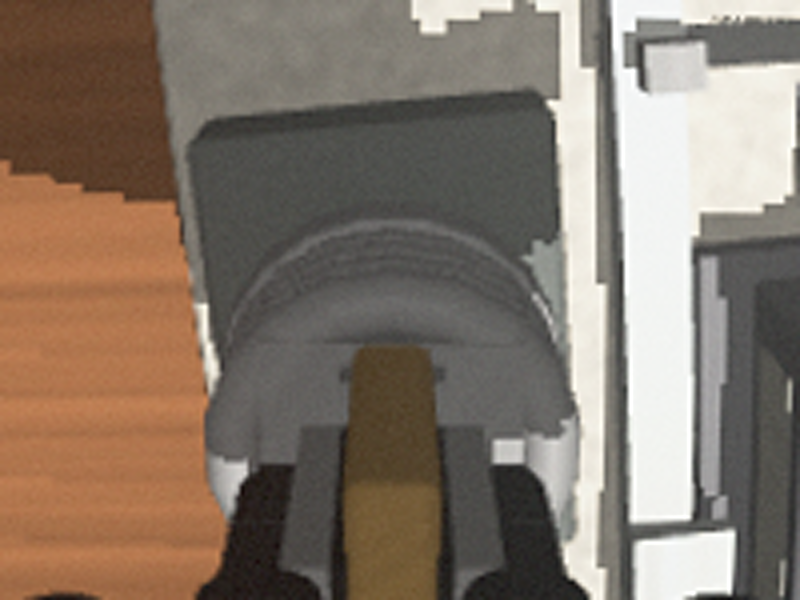

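Emit:
play_rows([
  [0, 0, 0.003, 0, 0, 0],
  [0, 0, 0, 0, 0, 0],
  [0, 0, 0, 0, 0, 0],
])

```text
t: 49.95
ee_pos: [0.518, -0.1549, 0.1042]
eef_rot: [-180.0, 0.0, 177.4]
force: [-0.8, 0.1, 6.3]
gripper_width: 0.0093
```

Emit:
play_rows([
  [0, 0, 0.003, 0, 0, 0],
  [0, 0, 0, 0, 0, 0],
  [0, 0, 0, 0, 0, 0],
])

```text
t: 50.25
ee_pos: [0.5181, -0.155, 0.1041]
eef_rot: [-180.0, 0.0, 177.4]
force: [-4.6, 0.6, 19.6]
gripper_width: 0.0092
```

Emit:
play_rows([
  [0, 0, -0.0035, 0, 0, 0],
  [0, 0, 0, 0, 0, 0.04],
  [0, 0, 0, 0, 0, 0.05],
  [0, 0, 0, 0, 0, 0.05],
  [0, 0, 0, 0, 0, 0.05],
  [0, 0, 0, 0, 0, 0],
])

```text
t: 50.85
ee_pos: [0.5181, -0.1548, 0.1042]
eef_rot: [180.0, 0.0, 160.2]
force: [-0.2, 3.0, 4.4]
gripper_width: 0.0094
```

Run:
```python
from h import *
d=cam("wrist");s=sense();print(s["ee_pos"],s["eef_rot"],s["force"],s["torque"])
cv2.imwrite("pics/w23.png",d["color"][:,:,::-1])
```

```text
[ 0.51810458 -0.15479738  0.1042193 ] [1.79991562e+02 2.26897782e-02 1.60415839e+02] [0.32088458 3.00526514 5.67534754] [ 0.5283031  -0.10177947 -0.01012608]
```

View pics/w23.png

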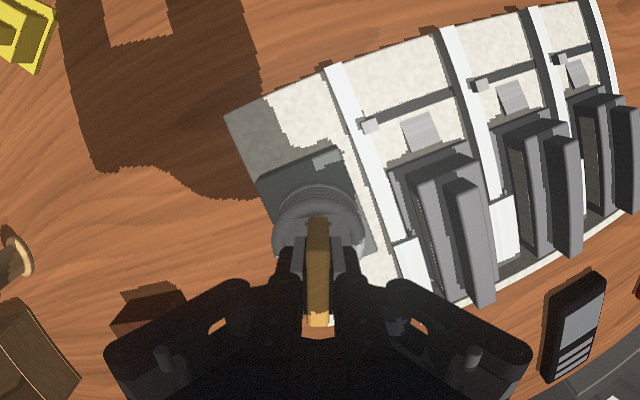

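Emit:
play_rows([
  [0, 0, 0, 0, 0, 0.05],
  [0, 0, 0, 0, 0, 0.05],
  [0, 0, 0, 0, 0, 0.05],
  [0, 0, 0, 0, 0, 0.05],
  [0, 0, 0, 0, 0, 0.05],
  [0, 0, 0, 0, 0, 0.05],
  [0, 0, 0, 0, 0, 0],
])

```text
t: 51.6
ee_pos: [0.5183, -0.1545, 0.1042]
eef_rot: [180.0, 0.0, 133.3]
force: [2.8, 4.7, 4.4]
gripper_width: 0.0093
```

Emit:
play_rows([
  [0, 0, 0, 0, 0, 0.05],
  [0, 0, 0, 0, 0, 0.05],
  [0, 0, 0, 0, 0, 0.05],
  [0, 0, 0, 0, 0, 0.05],
  [0, 0, 0, 0, 0, 0.05],
  [0, 0, 0, 0, 0, 0.05],
  [0, 0, 0, 0, 0, 0],
])

```text
t: 52.3
ee_pos: [0.5187, -0.1549, 0.1043]
eef_rot: [179.9, 0.0, 106.3]
force: [3.4, 3.1, 2.6]
gripper_width: 0.0089
```

Run:
```python
from h import *
d=cam("wrist");s=sense();print(s["ee_pos"],s["eef_rot"],s["force"],s["torque"],s["qpos"])
cv2.imwrite("pics/w24.png",d["color"][:,:,::-1])
```

```text
[ 0.51873187 -0.15491871  0.10425955] [1.79918878e+02 4.14261245e-02 1.06433694e+02] [4.31516983 1.92702272 2.50690702] [ 0.58818711 -0.76272105  0.01061754] [-1.98461139e+01  3.05095958e+01  1.13220861e+02  2.47449831e-02
  3.61796368e+01 -3.62997990e+01]
```

View pics/w24.png

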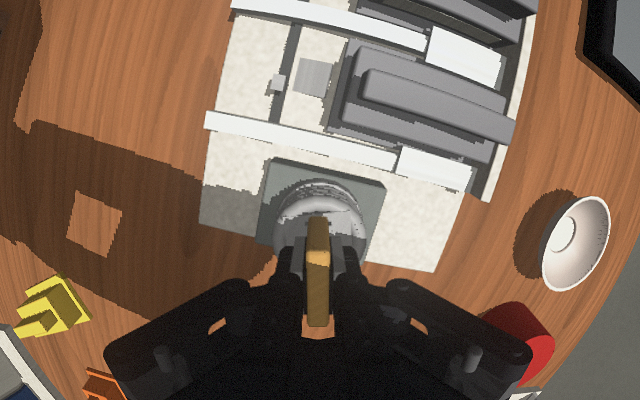

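Emit:
play_rows([
  [0, 0, 0, 0, 0, 0.05],
  [0, 0, 0, 0, 0, 0.05],
  [0, 0, 0, 0, 0, 0.04],
  [0, 0, 0, 0, 0, 0.03],
  [0, 0, 0, 0, 0, 0],
])

```text
t: 52.85
ee_pos: [0.5187, -0.155, 0.1043]
eef_rot: [179.9, 0.0, 91.1]
force: [4.3, 2.1, 1.9]
gripper_width: 0.0091
```

Run:
```python
from h import *
s=sense();print(s["ee_pos"],s["eef_rot"],s["force"],s["torque"])
```

```text
[ 0.51874651 -0.15504425  0.10426165] [1.79908566e+02 2.79830178e-02 9.11018790e+01] [4.3394324  2.09741326 1.86363114] [ 0.32547629 -0.89765131  0.03110524]
```

Emit:
play_rows([
  [0, 0, 0, 0, 0, 0.03],
  [0, 0, 0, 0, 0, 0.03],
  [0, 0, 0, 0, 0, 0],
])

```text
t: 53.15
ee_pos: [0.5189, -0.1552, 0.1043]
eef_rot: [179.9, 0.0, 85.7]
force: [5.5, 1.5, -0.2]
gripper_width: 0.0091
```

Run:
```python
from h import *
d=cam("wrist");s=sense();print(s["ee_pos"],s["eef_rot"],s["force"],s["torque"])
cv2.imwrite("pics/w25.png",d["color"][:,:,::-1])
```

```text
[ 0.51889527 -0.15514001  0.10428547] [1.79888069e+02 2.40900368e-02 8.57922738e+01] [ 5.95423964  1.31577401 -0.08155533] [ 0.23334106 -1.15458145  0.11850893]
```

View pics/w25.png

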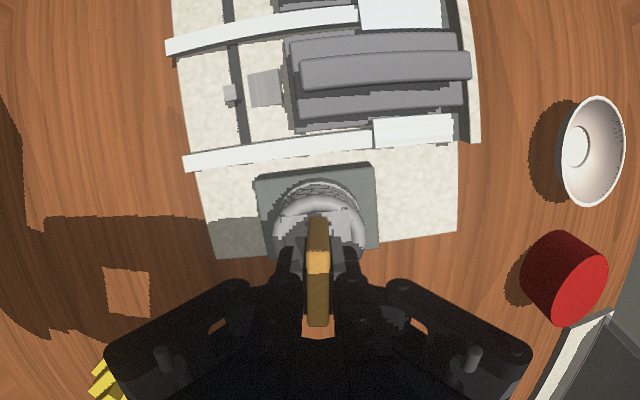

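Emit:
play_rows([
  [0, 0, 0, 0, 0, 0.025],
  [0, 0, 0, 0, 0, 0],
  [0, 0, 0, 0, 0, 0],
])

```text
t: 53.5
ee_pos: [0.5191, -0.1552, 0.1043]
eef_rot: [179.9, 0.0, 83.6]
force: [7.8, 0.8, -1.3]
gripper_width: 0.0093
```

Run:
```python
from h import *
s=sense();print(s["ee_pos"],s["eef_rot"],s["force"],s["torque"])
```

```text
[ 0.51912193 -0.15524325  0.10428356] [1.79863424e+02 2.84192254e-02 8.35701071e+01] [ 7.75149314  0.77705612 -1.27595803] [ 0.16875457 -1.45200461  0.07605289]
```

Emit:
play_rows([
  [0, 0, 0, 0, 0, 0.025],
  [0, 0, 0, 0, 0, 0],
  [0, 0, 0, 0, 0, 0],
])

```text
t: 53.8
ee_pos: [0.5192, -0.1553, 0.1043]
eef_rot: [179.9, 0.0, 81.3]
force: [8.3, 1.6, -1.7]
gripper_width: 0.0094
```

Run:
```python
from h import *
s=sense();print(s["ee_pos"],s["eef_rot"],s["force"],s["torque"])
```

```text
[ 0.51922401 -0.15525166  0.10430745] [1.79852212e+02 2.71084350e-02 8.13356826e+01] [ 8.31938687  1.64549716 -1.65411208] [ 0.33157014 -1.38509671  0.39431067]
```

Emit:
play_rows([
  [0, 0.004, 0, 0, 0, -0.035],
  [0, 0, 0, 0, 0, -0.03],
  [0, 0, 0, 0, 0, 0],
  [0, 0, 0, 0, 0, 0],
])

```text
t: 54.2
ee_pos: [0.5191, -0.1552, 0.1042]
eef_rot: [180.0, 0.0, 87.1]
force: [0.6, 0.3, 5.6]
gripper_width: 0.0095
```

Run:
```python
from h import *
d=cam("wrist");s=sense();print(s["ee_pos"],s["eef_rot"],s["force"],s["torque"])
cv2.imwrite("pics/w26.png",d["color"][:,:,::-1])
ortho(d,True,.38,.60,-.2,.0,.032,2.7,"m1.png")
crop(cam("scene"),(240,165,400,235),"s3.png",5)
```

```text
[ 0.5190758  -0.15521067  0.10422361] [1.79973534e+02 1.52019605e-02 8.70579173e+01] [ 2.3568172  -0.56839758  4.26921054] [-0.11220145 -0.22250184  0.03395042]
```

View pics/m1.png

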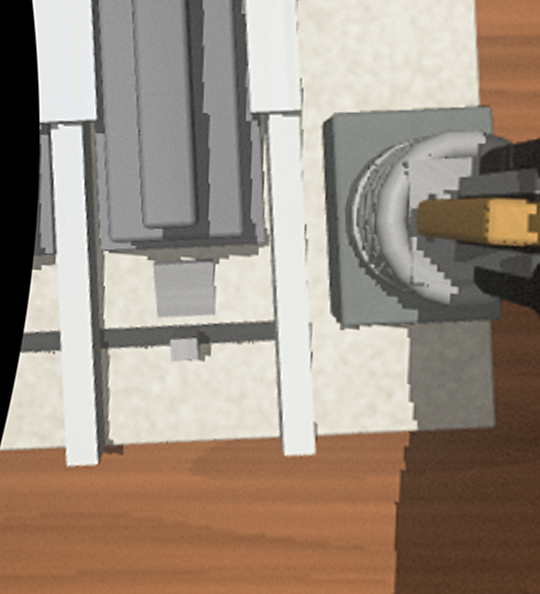

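View pics/s3.png

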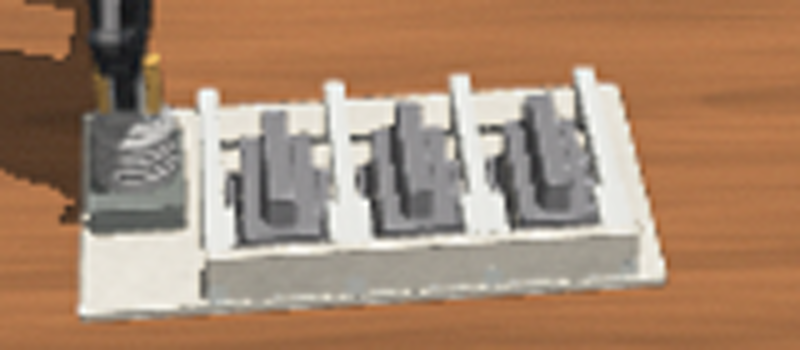

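Emit:
play_rows([
  [0, 0, -0.01, 0, 0, 0],
  [0, 0, -0.02, 0, 0, 0],
  [0, 0, -0.02, 0, 0, 0],
  [0, 0, -0.02, 0, 0, 0],
  [0, 0, 0, 0, 0, 0],
])

```text
t: 54.8
ee_pos: [0.519, -0.1551, 0.1223]
eef_rot: [180.0, 0.0, 87.0]
force: [1.2, 0.7, -0.7]
gripper_width: 0.0095
```

Emit:
play_rows([
  [0, 0, -0.03, 0, 0, 0],
  [0, 0, -0.03, 0, 0, 0],
  [0, 0, -0.03, 0, 0, 0],
  [0, 0, -0.04, 0, 0, 0],
  [0, 0, -0.06, 0, 0, 0],
  [0, 0, -0.08, 0, 0, 0],
  [0, 0, -0.06, 0, 0, 0],
  [0, 0, 0, 0, 0, 0],
])

```text
t: 55.6
ee_pos: [0.5196, -0.1553, 0.2064]
eef_rot: [179.8, 0.1, 87.0]
force: [1.2, -0.2, -1.0]
gripper_width: 0.009
```

Run:
```python
from h import *
plan([.594,-.3431,.197],178.02,8)
d=cam("wrist");cv2.imwrite("pics/w27.png",d["color"][:,:,::-1])
ortho(d,True,.47,.57,-.21,-.10,.072,6,"l3.png")
s=sense();x,y,z=s["ee_pos"]
ortho(d,True,x-.045,x+.035,y-.035,y+.035,z+.0138,9,"l4.png")
```

```text
pos [ 0.5196 -0.1553  0.2064] rot [1.7984e+02 5.0000e-02 8.6980e+01] t 55.6 F [ 1.2 -0.2 -1. ]
8 rows shift each [-0.0918  0.0421  0.0049] mm [-183.6   84.1    9.8]
turn z total deg -91.04 -> 11 rows of -0.092
```

View pics/w27.png

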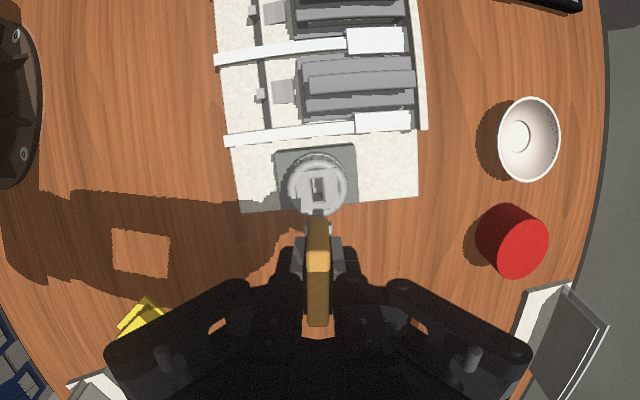

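View pics/l3.png

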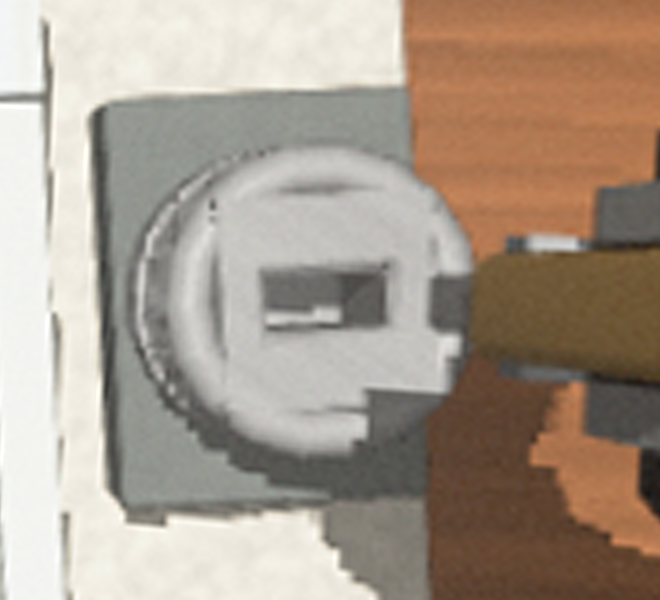

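View pics/l4.png

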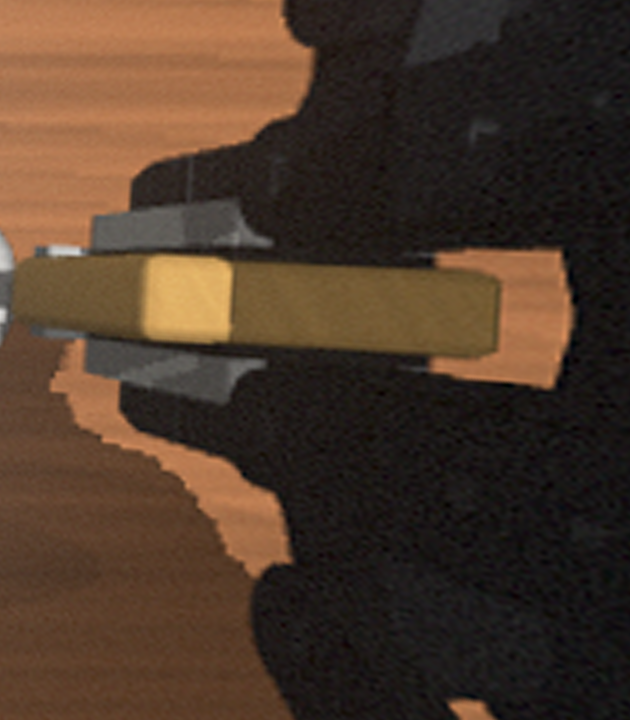

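Emit:
play_rows([
  [-0.0918, 0.0421, 0, 0, 0, 0],
  [-0.0918, 0.0421, 0, 0, 0, 0],
  [-0.0918, 0.0421, 0, 0, 0, 0],
  [-0.0918, 0.0421, 0, 0, 0, 0],
  [-0.0918, 0.0421, 0, 0, 0, 0],
  [-0.0918, 0.0421, 0, 0, 0, 0],
  [-0.0918, 0.0421, 0, 0, 0, 0],
  [-0.0918, 0.0421, 0, 0, 0, 0],
  [0, 0, 0, 0, 0, 0],
])

```text
t: 56.55
ee_pos: [0.5935, -0.3453, 0.2027]
eef_rot: [-180.0, 0.0, 86.9]
force: [-0.1, 0.0, -1.7]
gripper_width: 0.0094
```

Emit:
play_rows([
  [0, 0, 0, 0, 0, -0.092],
  [0, 0, 0, 0, 0, -0.092],
  [0, 0, 0, 0, 0, -0.092],
  [0, 0, 0, 0, 0, -0.092],
  [0, 0, 0, 0, 0, -0.092],
  [0, 0, 0, 0, 0, -0.092],
  [0, 0, 0, 0, 0, -0.092],
  [0, 0, 0, 0, 0, -0.092],
  [0, 0, 0, 0, 0, -0.092],
  [0, 0, 0, 0, 0, -0.092],
  [0, 0, 0, 0, 0, -0.092],
  [0, 0, 0, 0, 0, 0],
  [0, 0, 0, 0, 0, 0],
])

```text
t: 57.85
ee_pos: [0.5929, -0.3423, 0.2035]
eef_rot: [180.0, -0.1, 177.8]
force: [-0.7, -0.0, -0.5]
gripper_width: 0.0092
```

Run:
```python
from h import *
plan([.594,-.3431,.120],178.02,1)
```

```text
pos [ 0.5929 -0.3423  0.2035] rot [ 1.7996e+02 -6.0000e-02  1.7780e+02] t 57.85 F [-0.7 -0.  -0.5]
1 rows shift each [-0.0051 -0.0033  0.334 ] mm [-1.3 -0.8 83.5]
turn z total deg -0.22 -> 1 rows of -0.0024
```

Emit:
play_rows([
  [-0.0051, -0.0033, 0, 0, 0, -0.002],
  [0, 0, 0.048, 0, 0, 0],
  [0, 0, 0.048, 0, 0, 0],
  [0, 0, 0.048, 0, 0, 0],
  [0, 0, 0.048, 0, 0, 0],
  [0, 0, 0.048, 0, 0, 0],
  [0, 0, 0.048, 0, 0, 0],
  [0, 0, 0.046, 0, 0, 0],
  [0, 0, 0, 0, 0, 0],
  [0, 0, 0, 0, 0, 0],
])

```text
t: 58.85
ee_pos: [0.5945, -0.3437, 0.1204]
eef_rot: [180.0, -0.0, 178.2]
force: [0.5, -0.5, 0.3]
gripper_width: 0.0091
```

Run:
```python
from h import *
plan([.594,-.3431,.114],178.02,1)
d=cam("wrist")
c=d["color"][180:230,290:350,::-1].astype(np.float32)
c=np.clip((c-10)*2.5,0,255).astype(np.uint8)
cv2.imwrite("pics/z3.png",cv2.resize(c,None,fx=12,fy=12,interpolation=cv2.INTER_CUBIC))
```

```text
pos [ 0.5945 -0.3437  0.1204] rot [ 1.7999e+02 -2.0000e-02  1.7824e+02] t 58.85 F [ 0.5 -0.5  0.3]
1 rows shift each [0.0021 0.0022 0.0255] mm [0.5 0.5 6.4]
turn z total deg 0.22 -> 1 rows of 0.0024
```

View pics/z3.png

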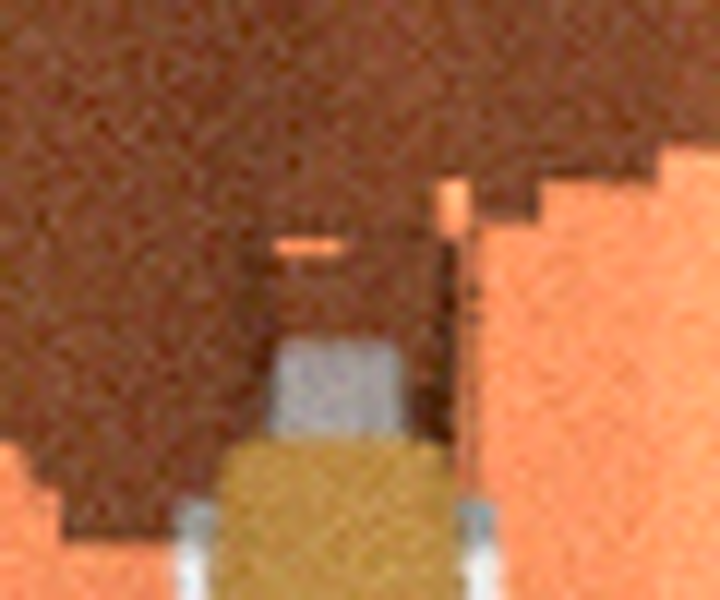

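Run:
```python
from h import *
d=cam("wrist");s=sense();zt=s["ee_pos"][2]-.0672
a=onz(d,(318,180+340/12),zt,True);b=onz(d,(318,180+240/12),.045,True);print(s["ee_pos"],zt,a,b,(a-b)*1000)
```

```text
[ 0.59485087 -0.34391744  0.12115697] 0.05395697438582585 [ 0.5872013  -0.34332105  0.05395697] [ 0.58450796 -0.34322831  0.045     ] [ 2.69334197 -0.09274073  8.95697439]
```

Emit:
play_rows([
  [0.0022, 0.0034, 0.006, 0, 0, 0.002],
  [0, 0, 0.012, 0, 0, 0],
  [0, 0, 0.008, 0, 0, 0],
  [0, 0, 0, 0, 0, 0],
  [0, 0, 0, 0, 0, 0],
])

```text
t: 59.45
ee_pos: [0.594, -0.3428, 0.114]
eef_rot: [180.0, -0.0, 178.1]
force: [-0.5, 0.7, -0.3]
gripper_width: 0.0094
```

Run:
```python
from h import *
plan([.594,-.3431,.078],178.02,1)
d=cam("wrist")
c=d["color"][175:225,290:350,::-1].astype(np.float32)
c=np.clip((c-10)*2.5,0,255).astype(np.uint8)
cv2.imwrite("pics/z4.png",cv2.resize(c,None,fx=12,fy=12,interpolation=cv2.INTER_CUBIC))
```

```text
pos [ 0.594  -0.3428  0.114 ] rot [ 1.8000e+02 -1.0000e-02  1.7806e+02] t 59.45 F [-0.5  0.7 -0.3]
1 rows shift each [-0.0002 -0.0012  0.144 ] mm [-0.1 -0.3 36. ]
turn z total deg 0.04 -> 1 rows of 0.0004
```

View pics/z4.png

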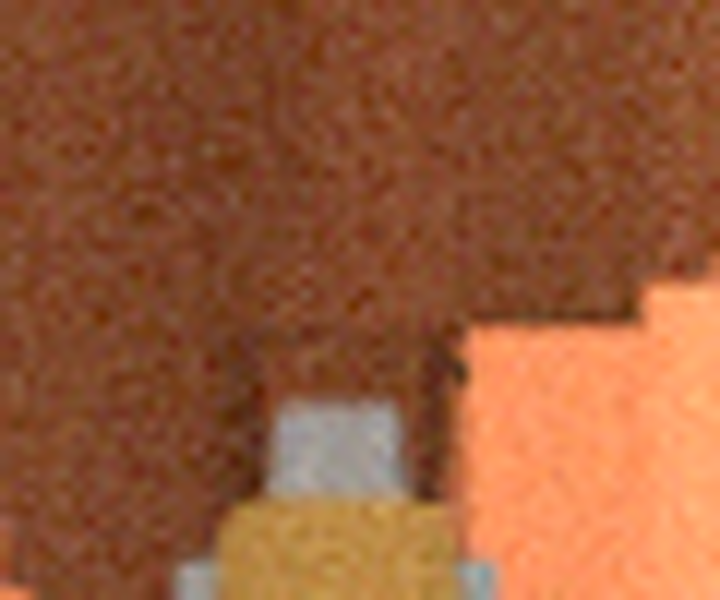

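Emit:
play_rows([
  [0, 0, 0.01, 0, 0, 0],
  [0, 0, 0.01, 0, 0, 0],
  [0, 0, 0.01, 0, 0, 0],
  [0, 0, 0, 0, 0, 0],
])

```text
t: 59.9
ee_pos: [0.5937, -0.3426, 0.106]
eef_rot: [180.0, -0.0, 178.1]
force: [0.0, -0.1, -0.9]
gripper_width: 0.009
```

Emit:
play_rows([
  [0, 0, 0.016, 0, 0, 0],
  [0, 0, 0.016, 0, 0, 0],
  [0, 0, 0.016, 0, 0, 0],
  [0, 0, 0.016, 0, 0, 0],
  [0, 0, 0.016, 0, 0, 0],
  [0, 0, 0.016, 0, 0, 0],
  [0, 0, 0.008, 0, 0, 0],
  [0, 0, 0, 0, 0, 0],
])

```text
t: 60.7
ee_pos: [0.5938, -0.3427, 0.0802]
eef_rot: [180.0, -0.0, 178.1]
force: [0.5, 0.3, -0.8]
gripper_width: 0.009
```

Emit:
play_rows([
  [0, 0, 0.006, 0, 0, 0],
  [0, 0, 0.004, 0, 0, 0],
  [0, 0, 0.002, 0, 0, 0],
  [0, 0, 0, 0, 0, 0],
  [0, 0, 0, 0, 0, 0],
])

```text
t: 61.2
ee_pos: [0.594, -0.3428, 0.0776]
eef_rot: [-180.0, 0.0, 178.1]
force: [0.1, -0.4, -0.8]
gripper_width: 0.0098
```

Emit:
play_rows([
  [0, 0, 0.003, 0, 0, 0],
  [0, 0, 0, 0, 0, 0],
  [0, 0, 0, 0, 0, 0],
])

```text
t: 61.5
ee_pos: [0.5942, -0.343, 0.0773]
eef_rot: [-180.0, 0.0, 178.1]
force: [-1.7, 0.5, 7.0]
gripper_width: 0.0093
```

Seated on the collar. Release and lift.

Emit:
play_rows([
  [0, 0, 0, 0, 0, 0],
  [0, 0, 0, 0, 0, 0],
  [0, 0, 0, 0, 0, 0],
  [0, 0, 0, 0, 0, 0],
  [0, 0, 0, 0, 0, 0],
], gripper=0)

```text
t: 62.0
ee_pos: [0.594, -0.3428, 0.0767]
eef_rot: [180.0, -0.0, 178.1]
force: [-0.2, 0.4, 0.1]
gripper_width: 0.0425
```

Emit:
play_rows([
  [0, 0, -0.02, 0, 0, 0],
  [0, 0, -0.04, 0, 0, 0],
  [0, 0, -0.08, 0, 0, 0],
  [0, 0, -0.08, 0, 0, 0],
  [0, 0, -0.08, 0, 0, 0],
  [0, 0, -0.08, 0, 0, 0],
  [0, 0, -0.08, 0, 0, 0],
  [0.06, 0, -0.08, 0, 0, 0],
  [0.06, 0, -0.08, 0, 0, 0],
  [0.06, 0.06, 0, 0, 0, 0],
  [0, 0.1, 0, 0, 0, 0],
  [0, 0.1, 0, 0, 0, 0],
  [0, 0, 0, 0, 0, 0],
  [0, 0, 0, 0, 0, 0],
])

```text
t: 63.4
ee_pos: [0.5515, -0.2762, 0.2328]
eef_rot: [-180.0, 0.1, 178.1]
force: [0.3, 0.6, -0.4]
gripper_width: 0.0426
```

Run:
```python
from h import *
d=cam("wrist");s=sense();print(s["t"],s["ee_pos"],s["force"])
cv2.imwrite("pics/w28.png",d["color"][:,:,::-1])
ortho(d,True,.40,.62,-.2,.16,.018,2.2,"m2.png")
ortho(d,True,.54,.65,-.40,-.28,.045,6,"k8.png")
crop(cam("scene"),(150,140,400,290),"s4.png",3.2)
```

```text
63.45 [ 0.55150028 -0.27664172  0.23255015] [-0.31299239  1.13385949 -0.63676153]
```

View pics/w28.png

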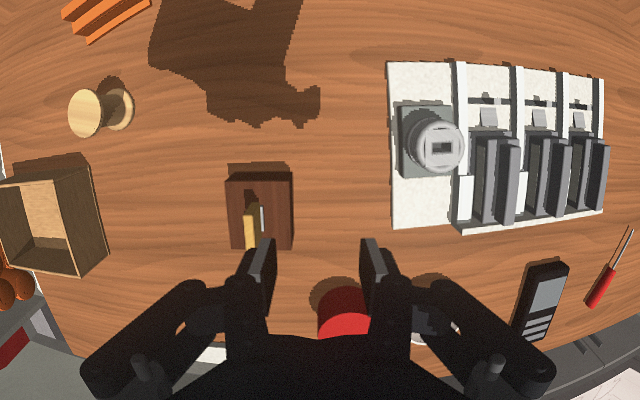

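View pics/m2.png

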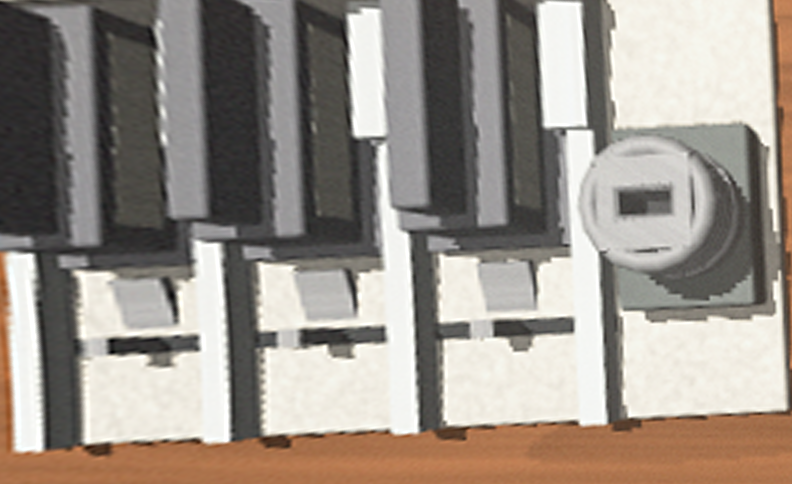

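View pics/k8.png

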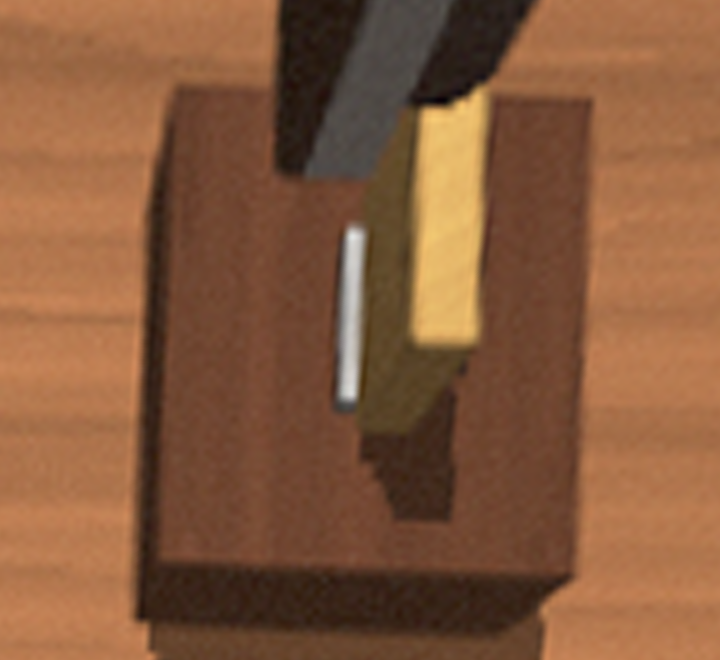

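View pics/s4.png

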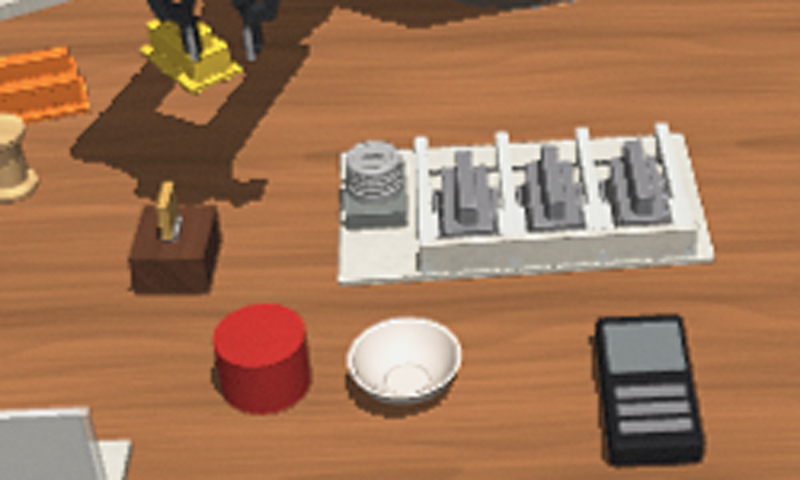

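```bash
python3 -c "
from cell import *
print(close_job())"
```

```text
the job is handed in; nothing more can be done
None
```

All three grey needle sets are in the display, each in its own bay. The lock is turned to its stop and the key is back in its stand. I handed the job in at about t = 63.5 s of the 210 s allowed; no verdict is reported.

What the last checks showed:
- **Cases:** I pushed each one against the stop wall until the force reached about 16 to 22 N, then let go. The wrist view shows all three catches in front of the feet with the same gap of about 5 mm. I judged the catches by eye in the images; I did not read them directly.
- **Lock:** The key seated on its collar with a contact force of 6 to 20 N. I turned it clockwise until the torque rose to about 0.4 N m at the stop. Afterwards the slot was about 90° from open, and the tabs stood across the middle of the bays.
- **Key:** It seated in the stand at a tool height of 77.3 mm, against 77.2 mm when I picked it up. It stands upright and is released.
- **Everything else:** In the last images the arm is clear of all objects. I saw no sign that the other things had moved, but I did not measure them again. I saw no case knocked aside during the run.

Camera readings differed from the tool position by about 1 to 2.5 mm. I therefore aligned the cases and the key by comparing part and slot within the same image.

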